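# Praline from under the goods on the tasting case

### The job

A customer wants to taste the round praline with the green topping, but the cocoa tin and the ribboned gift box stand on the clear lid of the tasting case. Stand both aside on the marble slab first, then open the lid, lift that praline out and set it right way up in the middle of the small white dish, leaving the other two pralines where they lie. Afterwards close the lid fully and put the tin and the gift box back on it, each upright on the very spot where it stood before; neither may be knocked over.

Things in the scene. Friction and masses are not known exactly. Their poses are not given: they have to be found in the camera images.
- lid_case: Clear tasting case with hinged lid, 188x152 mm, fixed; its place and yaw vary. Origin: centre of its underside; x to the rear (hinge side), y left, z up. Inside (mm): floor z 7.5, x -86..77, y -72..72; walls 2-4 thick, up to z 52. Closed lid: flat top at z 56, x -94..82, y -76..76. The three pralines lie in a row along y at x about -31, seen through the lid.
- lid_case_lid (a joint): Lid angle, rad: 0 closed, grows opening, stop 1.745. Hinge line along the case's y at x 86, z 55 mm (case frame); the front edge swings up and back. Lift it by the chrome knob on its top near the front edge: closed, the knob is at x -74, y 0, 20 mm across, z 56 to 75 mm. Friction hinge: stays at any angle where it is left; about 2 N at the knob moves it; lid 0.12 kg.
- cocoa_tin: Teal round cocoa tin with a gold lid (lid does not open), 60 mm across and 64 mm tall, 0.1 to 0.2 kg. Stands on the left or the right of the rear half of the case's lid. Origin: centre of its underside, z up.
- ribboned_box: Small white closed gift box with a gold ribbon, 55 x 55 x 43 mm, 0.05 to 0.09 kg. Stands on the lid beside the tin, 5 to 25 mm from it. Origin: centre of its underside, x and y square to its sides, z up.
- green_praline: The wanted praline: round milk-chocolate-brown disc with a green topping, 25 mm across and 14 mm high, 11 g. Lies in the case in any of the three places of the row. Origin: centre of its underside, z up.
- truffle: Plain dark-brown round truffle, 25 mm across and 21 mm high, 11 g; lies in the same row in the case, pitch about 45 mm along the case's y. Stays there. Origin: centre of its underside.
- square_praline: Light-brown square praline with a dark oval on top, 24 x 24 x 18 mm, 11 g; lies in the same row in the case. Stays there. Origin: centre of its underside.
- slab: Grey-white marble slab on rubber feet, 120 mm (its x) by 180 mm (its y), top at z = 15 mm, fixed to the counter to the left or right of the case. Side area for the tin and the gift box, which fit on it side by side along its y. Origin: centre of its underside, z up.
- dish: Small round white tasting dish, 96 mm across, 12 mm high, flat middle (60 mm across) 4 mm above the counter, fixed to the counter on the other side of the case from the slab. Origin: centre of its underside, z up.
Things that resemble listed ones, but are neither listed nor needed, are in the scene too. What is shaped like the ribboned_box but brown is not meant.

How it is judged:
On the way, in this order (a step that is already met when the one before it is completed fails the run):
1. the tin and the gift box both stand upright on the marble slab, released (x of cocoa_tin in the frame of slab between -0.055 and 0.055 m and y of cocoa_tin in the frame of slab between -0.085 and 0.085 m and z of cocoa_tin in the frame of slab between 0.01 and 0.02 m and angle between each of cocoa_tin, ribboned_box's own z axis and vertical below 0.1 rad and contact force between the fingers and cocoa_tin below 0.05 N and x of ribboned_box in the frame of slab between -0.055 and 0.055 m and y of ribboned_box in the frame of slab between -0.085 and 0.085 m and z of ribboned_box in the frame of slab between 0.01 and 0.02 m and contact force between the fingers and ribboned_box below 0.05 N), for 0.2 s.
2. the lid of the case is open (value of joint lid_case_lid above 0.5 rad), for 0.1 s.
3. the green-topped praline lies right way up in the middle of the dish, released (horizontal distance between green_praline and dish below 0.015 m and z of green_praline in the frame of dish below 0.012 m and angle between green_praline's own z axis and vertical below 0.3 rad and contact force between the fingers and green_praline below 0.05 N), for 0.2 s.
At the end, for the whole second after the job is handed in: Green praline at rest in the dish, right way up, within 15 mm of its centre; lid closed (under 0.03 rad); tin and gift box upright (within 0.1 rad), at rest, each within 15 mm of where it stood at the start; the other two pralines within 15 mm of where they lay; nothing held (all of step 3 and linear speed of each of green_praline, cocoa_tin, ribboned_box below 0.01 m/s and value of joint lid_case_lid below 0.03 rad and distance of each of cocoa_tin, ribboned_box, truffle, square_praline from where it was at the start of the episode below 0.015 m and angle between each of cocoa_tin, ribboned_box's own z axis and vertical below 0.1 rad); the robot touches nothing.
It fails at once if the tin is knocked over (angle between cocoa_tin's own z axis and vertical above 0.6 rad).
It fails at once if the gift box is knocked over (angle between ribboned_box's own z axis and vertical above 0.6 rad).
It also fails if it takes over 141 s, if anything falls off the work surface, if the arm or the gripper's body presses on something with over 40 N, if the wrist force passes 120 N, or if a joint passes its speed limit or range.

### The arm

A 6-joint arm with a two-finger parallel gripper is mounted at the origin on a cart in front of the work surface, level with it; the furniture and walls round the work are solid. World frame = base frame: x ahead of the robot, y to its left, z up, the work surface at z = 0. Lengths are in m, angles in rad, forces in N, time in s.
With the tool pointing down it reaches from about 0.3 to 0.95 m from the base axis. Payload 3.1 kg.
Tool frame: the origin (TCP) lies on the centre line of the jaws, within the pads' length; the fingertips stand 25 mm ahead of it and the grasp point (between the pads) lies 6 mm ahead of it (robot.nose_length is the distance from the TCP to the fingertips, in m); z points along the fingers, y is the line along which they close (so a half turn about z gives the same grasp; the last joint's range is limited). The gripper opens to 85 mm and grips with 20 to 120 N. Pads are 22 mm wide; open, the fingers measure 114 mm over their backs; the gripper's body (76 mm by 85 mm) begins 54 mm behind the grasp point. The pads swing forward as they close: fully open they stand 13 mm farther back than shut.
Start: joints at [-1.356, 0.308, 1.634, -0, 1.2, -0.07], TCP at [0.176, -0.6, 0.256] pointing down, gripper open.
Joint ranges: [-3.06, 3.06], [-0.79, 1.96], [0.05, 2.63], [-1.19, 4.34], [0.05, 2.64], [-2.94, 2.94]. Speed limits (rad/s): [2.79, 2.79, 3.14, 3.14, 3.14, 3.14].

### API

Orientations are given as a 3x3 rotation matrix whose columns are the frame's x, y, z axes.
In Python, from workcell import robot, optics, spotter gives the robot as it stands.
- The arm moves only by the tool servo_tool, never from a script. Its argument "deltas" is a list of rows, each an object of numbers: "x", "y", "z": the shift along the tool's x, y, z in mm; "spin": the turn about the tool's z in units of 6 degrees (1.0 is 6 degrees). A call has 1 to 8 rows; each row is the pose to reach, as a shift and turn from the pose commanded when the call began, along the tool's axes at that moment; what a row does not reach only later rows make up. A row lasts 1/10 s, in which the tool goes at most 50 mm and 8.59 degrees, less where a joint would pass 70% of its speed; a pose out of reach is approached as far as the arm can. A call with a gripper value outside its range is refused whole. "claw" is the finger opening in mm, from 0 to 85.4, set as the call begins (left out, the last holds). The fingers move at their own pace and stop on an object; "newtons" is the grip in N (left out, the last holds). Time passes only in rows, so rows that repeat a pose let the fingers close. It gives the time, the measured TCP pose, the force, the opening and the grip force at its end, in the units of the state.
- robot.get_state(): the state, without advancing time (a new reading comes with each control period).
- optics.snapshot(name): name is "side" or "top"; returns a dict with "pixels" (420x560x3 uint8, red, green, blue), "fx", "fy", "cx", "cy" (pixels), "k1" (the pictures are not rectified: a ray, as slopes to the right and down, at radius r is drawn at 1 + k1 r^2 times it, then the intrinsics apply), "R" (3x3) and "t" (3): a world point X has camera coordinates R X + t. Camera axes: x right, y down, z forward; pixel columns grow to the right and rows downward; lengths in m; the calibration is good to about 2 mm. A picture is of the moment at which its call begins. There is no depth.
- robot.job_done(): hands the job in; it is judged then, once.
Trained networks look in a picture, given as the dict that the camera call returned (one of the last four; its "shot" number tells which), for a name from the list of things; names that differ only in an ending like _2 or _b are one class to them, and where a whole thing is asked for, a point or a joint stands for the part that bears it (a point fixed in the world has none). Each returns a list of dicts, best first, with "p" (0 to 1); they miss things now and then, are a little off and sometimes report something else, mostly with a low value. They report only what shows in the picture. A call takes as long as a camera call. They do not tell look-alikes from the thing itself.
- spotter.regions_of(picture, label): "mask" (420x560 bool, what is visible of it) and "box" ([centre column, centre row, width, height] in pixels, round what is visible of it).
The state is a dict: "time_s": time; "qpos": joint angles; "dq": joint speeds; "joint_torque": joint torques, N m; "ee_pos": TCP position; "ee_rot": TCP orientation; "force": force on the tool from outside, world axes, zero at the start; "ft_torque": the same for the moment, N m; "grip_width": opening from 0.0 (shut) to 1.0 (fully open); "finger_force": force on a finger pad.
Only numpy, scipy, OpenCV 4.12 (cv2) and the standard library are available. Lean on these libraries where they do the work, as an engineer would, in place of code of your own. Each camera call takes 0.05 s, during which the arm holds its last target. There are 200 camera calls.

## Working session

There is one attempt and no reset: what is moved stays moved. The work goes in short steps, Python scripts to look and compute and a tool call to move; the robot and the scene stay as the last step left them, time stands still between calls to the robot, and variables do not carry over. Pictures are saved under pics/ and viewed, at most 14 in all, crops included, and the job is handed in when it is done.

Besides the shell and the picture viewer there is one more tool, called after ">>>" by a JSON object that holds its "name" and its "arguments", one argument or row to a line. servo_tool: Moves the arm, as the interface text tells. Its arguments: {"type":"object","properties":{"deltas":{"type":"array","items":{"type":"object","properties":{"x":{"type":"number"},"y":{"type":"number"},"z":{"type":"number"},"spin":{"type":"number"}}}},"claw":{"type":"number"},"newtons":{"type":"number"}},"required":["deltas"]}

```bash
mkdir -p pics; ls; cat > h.py <<'E'
import numpy as np, cv2, sys
from workcell import robot, optics, spotter
def save(n,p): cv2.imwrite('pics/'+n+'.png', cv2.cvtColor(p,cv2.COLOR_RGB2BGR))
def ray(s,u,v):
    d=np.array([(u-s['cx'])/s['fx'],(v-s['cy'])/s['fy']]); q=d.copy()
    for _ in range(20): q=d/(1+s['k1']*(q@q))
    R=np.array(s['R']);t=np.array(s['t'])
    return -R.T@t, R.T@np.array([q[0],q[1],1.])
def atz(s,u,v,z):
    o,d=ray(s,u,v); return o+d*(z-o[2])/d[2]
def proj(s,X):
    c=np.array(s['R'])@np.array(X)+np.array(s['t']); q=c[:2]/c[2]; q=q*(1+s['k1']*(q@q))
    return np.array([q[0]*s['fx']+s['cx'],q[1]*s['fy']+s['cy']])
E
python3 - <<'E'
from h import *
for n in('top','side'):
    s=optics.snapshot(n); save(n+'0',s['pixels']); print(n,s['fx'],s['k1'],-np.array(s['R']).T@s['t'],np.round(s['R'],2).tolist())
    for l in ['lid_case','cocoa_tin','ribboned_box','green_praline','truffle','square_praline','slab','dish']:
        for r in spotter.regions_of(s,l)[:3]: print(n,l,round(r['p'],2),np.round(r['box'],1), )
print(robot.get_state())
E
```

```text
pics
top 475.5325242359049 -0.09489060941186209 [0.41678331 0.13878005 1.2002198 ] [[-0.0, -1.0, -0.01], [-0.99, 0.0, -0.1], [0.1, 0.01, -0.99]]
top lid_case 0.7 [324.6 206.9  71.4  76.6]
top cocoa_tin 0.59 [341.  192.9  26.8  27.7]
top ribboned_box 0.64 [141.5 251.2  31.8  26.7]
top ribboned_box 0.61 [311.6 191.6  23.1  25.5]
top green_praline 0.73 [340.1 222.3  10.4  15.3]
top green_praline 0.53 [323.  219.9   7.8  10.3]
top square_praline 0.43 [342.5 222.9   9.4  13. ]
top slab 0.84 [209.8 225.1  74.1  51.1]
top dish 0.97 [418.3 225.1  38.4  36.1]
top dish 0.42 [324.6 207.   66.2  77.6]
side 498.69132630699227 0.026081338176824877 [ 0.5656775  -0.75006937  0.82775258] [[1.0, 0.02, -0.01], [0.01, -0.65, -0.76], [-0.02, 0.76, -0.65]]
side lid_case 0.72 [271.8 258.2  91.4  57.3]
side cocoa_tin 0.9 [283.4 247.8  31.1  46.5]
side ribboned_box 0.74 [289.8 222.4  24.7  16.9]
side ribboned_box 0.68 [237.4 152.3  23.8  20.7]
side ribboned_box 0.2 [271.7 259.4  89.   60.8]
side truffle 0.41 [259.3 246.1   7.6   6.5]
side square_praline 0.74 [269.9 251.8  86.4  46.5]
side square_praline 0.67
[... 248 characters left out ...]

        1.19968301e+00, -6.96976008e-02]), 'dq': array([ 0.0001732 ,  0.00045798, -0.00036705,  0.0011851 ,  0.00017378,
       -0.001766  ]), 'joint_torque': array([-3.19825785e-04, -4.15273654e+01, -2.77091342e+01, -1.93983624e-04,
        5.86073966e-04,  4.26913289e-06]), 'ee_pos': array([ 0.17558818, -0.5998339 ,  0.2563112 ]), 'ee_rot': array([[ 9.59718546e-01,  2.80963187e-01,  3.30345416e-05],
       [ 2.80963188e-01, -9.59718544e-01, -6.22555391e-05],
       [ 1.42123475e-05,  6.90292855e-05, -9.99999998e-01]]), 'force': array([ 0.21900618, -0.23995277, -0.0564834 ]), 'ft_torque': array([-0.08629782, -0.02337192, -0.0266468 ]), 'finger_force': 0.0, 'grip_width': 1.0022010948831128}
```

```bash
python3 - <<'E'
import cv2
a=cv2.imread('pics/top0.png')[150:290,100:460]; b=cv2.imread('pics/side0.png')[120:400,180:370]
cv2.imwrite('pics/topc.png',cv2.resize(a[20:120,160:360],None,fx=4,fy=4,interpolation=cv2.INTER_CUBIC))
cv2.imwrite('pics/sidec.png',cv2.resize(b[80:220],None,fx=4,fy=4,interpolation=cv2.INTER_CUBIC))
E
```

```text
(no output)
```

View pics/top0.png

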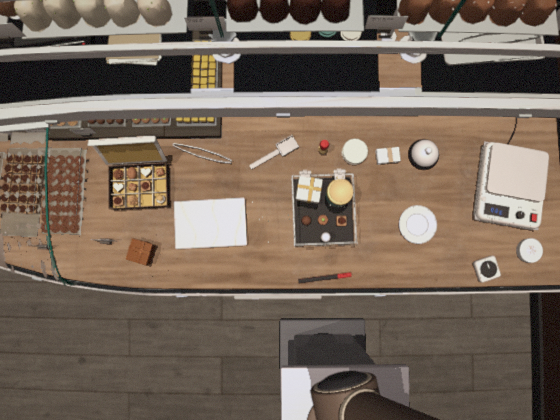

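View pics/topc.png

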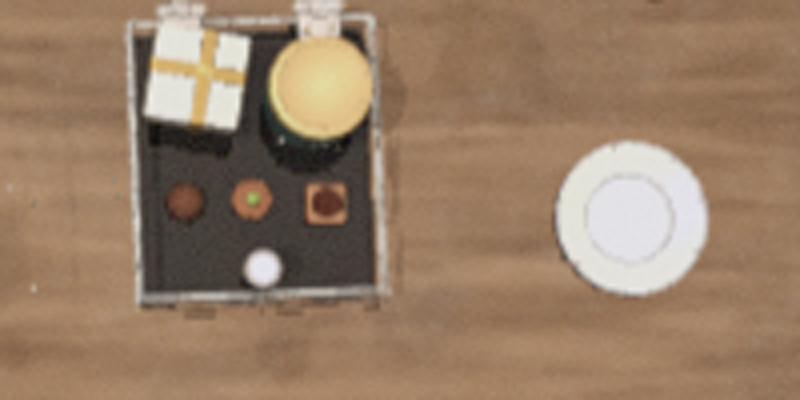

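View pics/sidec.png

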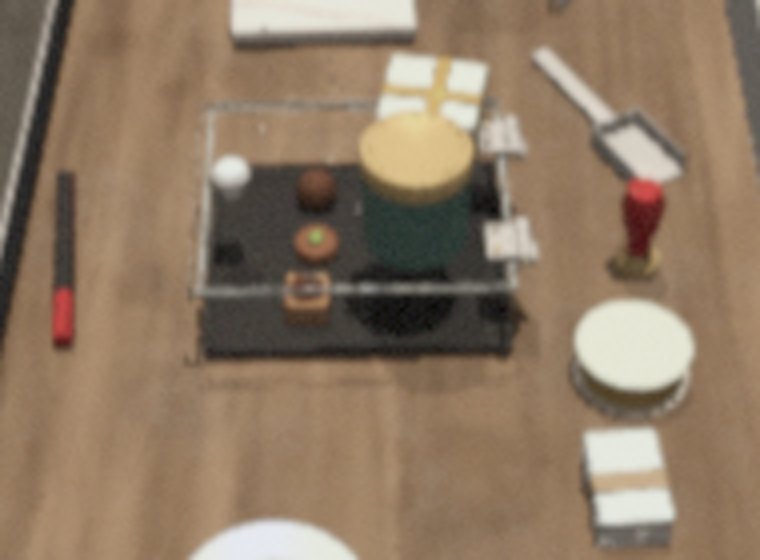

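```bash
cat >> h.py <<'E'
def fitcase(T,S):
    from scipy.optimize import least_squares
    C=np.array([[82,76],[82,-76],[-94,76],[-94,-76]])/1e3
    t=np.array([[130,22],[374,17],[142,298],[385,290]])/4+[260,170]
    s=np.array([[500,103],[512,288],[205,105],[200,290]])/4+[180,200]
    def W(p,c,z): 
        a=p[2]; return np.array([p[0]+c[0]*np.cos(a)-c[1]*np.sin(a),p[1]+c[0]*np.sin(a)+c[1]*np.cos(a),z])
    def f(p): 
        r=[proj(T,W(p,c,.056))-q for c,q in zip(C,t)]+[proj(S,W(p,c,.056))-q for c,q in zip(C,s)]
        r+=[proj(T,W(p,[-.074,0],.070))-(np.array([263,265])/4+[260,170])]
        r+=[proj(S,W(p,[-.074,0],.070))-(np.array([231,167])/4+[180,200])]
        return np.ravel(r)
    r=least_squares(f,[.62,.03,0],loss='soft_l1'); return r.x,f(r.x).reshape(-1,2).round(1),W
E
python3 - <<'E'
from h import *
T=optics.snapshot('top');S=optics.snapshot('side')
p,r,W=fitcase(T,S); print('case',p.round(4),r.tolist())
print('knob',W(p,[-.074,0],0))
print('knob T,S',atz(T,*(np.array([263,265])/4+[260,170]),.072),atz(S,*(np.array([231,165])/4+[180,200]),.072))
def cen(img,lo,hi,box):
    h=cv2.cvtColor(img,cv2.COLOR_RGB2HSV); m=cv2.inRange(h,lo,hi); k=np.zeros_like(m);x0,y0,x1,y1=box;k[y0:y1,x0:x1]=m[y0:y1,x0:x1]; return k
g=cen(T['pixels'],(15,60,120),(30,255,255),(326,172,358,206))
n,l,st,c=cv2.connectedComponentsWithStats(g); i=1+np.argmax(st[1:,4]); print('tin px',c[i],st[i]); print(atz(T,*c[i],.118))
print('tin S', atz(S,180+416/4,200+147/4,.12))
# box corners
for q in [(163,25),(250,38),(240,132),(145,120)]: print('box c',atz(T,260+q[0]/4,170+q[1]/4,.099).round(4))
for q in [(395,55),(488,62)]: print('boxS',atz(S,180+q[0]/4,200+q[1]/4,.099).round(4))
for n,q,z in [('truf',(186,201),.025),('green',(252,200),.0215),('sq',(327,203),.0255)]: 
    X=atz(T,260+q[0]/4,170+q[1]/4,z); print(n,X.round(4))
print('greenS',atz(S,180+317/4,200+240/4,.0215))
for n,q in [('truf',[-.031,.045]),('green',[-.031,0])]: print('expect',n,W(p,q,0))
for s,n in((T,'T'),(S,'S')):
    r=spotter.regions_of(s,'dish')[0]; ys,xs=np.nonzero(r['mask']); print('dish',n,r['p'],atz(s,xs.mean(),ys.mean(),.010).round(4))
    r=spotter.regions_of(s,'slab')[0]; m=r['mask'].astype(np.uint8)
    b=cv2.boxPoints(cv2.minAreaRect(np.argwhere(m)[:,::-1].astype(np.float32))); print('slab',n,[atz(s,*q,.015).round(3).tolist() for q in b])
E
```

```text
case [0.5438 0.0509 0.0233] [[-1.0, -1.7], [0.2, -2.2], [-1.9, 1.6], [0.5, 1.7], [1.1, -0.7], [2.2, 0.7], [-0.3, -0.4], [-3.2, 1.0], [-0.3, 0.3], [-0.1, 2.0]]
knob [0.46984678 0.04922121 0.        ]
knob T,S [0.47049569 0.04857534 0.072     ] [0.46978279 0.05506968 0.072     ]
tin px [339.84296029 191.20216606] [327 179  27  26 554]
[0.57164259 0.01846717 0.118     ]
tin S [0.57174899 0.01856735 0.12      ]
box c [0.6102 0.1075 0.099 ]
box c [0.6023 0.0566 0.099 ]
box c [0.5468 0.0632 0.099 ]
box c [0.5541 0.1185 0.099 ]
boxS [0.56   0.1184 0.099 ]
boxS [0.6127 0.1127 0.099 ]
truf [0.5126 0.0921 0.025 ]
green [0.5133 0.0509 0.0215]
sq [0.5109 0.0047 0.0255]
greenS [0.51647188 0.04733211 0.0215    ]
expect truf [0.51178513 0.09521224 0.        ]
expect green [0.51283508 0.05022449 0.        ]
dish T 0.84 [ 0.5024 -0.1884  0.01  ]
slab T [[0.567, 0.428, 0.015], [0.573, 0.246, 0.015], [0.449, 0.241, 0.015], [0.442, 0.421, 0.015]]
dish S 0.95 [ 0.5024 -0.1879  0.01  ]
slab S [[0.502, 0.11, 0.015], [0.523, 0.11, 0.015], [0.524, 0.08, 0.015], [0.503, 0.08, 0.015]]
```

>>> {"name": "servo_tool", "arguments": {
  "deltas": [
    {"x": 290, "y": -273, "spin": -11.2},
    {"x": 290, "y": -273, "spin": -11.2},
    {"x": 290, "y": -273, "spin": -11.2},
    {"x": 290, "y": -273, "spin": -11.2},
    {"x": 290, "y": -273, "spin": -11.2},
    {"x": 290, "y": -273, "spin": -11.2},
    {"x": 290, "y": -273, "spin": -11.2},
    {"x": 290, "y": -273, "spin": -11.2}
  ],
  "claw": 85,
  "newtons": 25
}}

```text
schema error: expected keys x, y, z, spin
```

```bash
cat > st.py <<'E'
from h import *
s=robot.get_state(); R=s['ee_rot']; a=np.arctan2(R[1,0],R[0,0])
print('t',round(s['time_s'],2),'pos',s['ee_pos'].round(4),'a',round(np.degrees(a),2),'tilt',R[:,2].round(3),'q',s['qpos'].round(2),'F',s['force'].round(1),'w',round(s['grip_width']*85.4,1),'ff',round(s['finger_force'],1),robot.nose_length)
if len(sys.argv)>1:
    v=[float(x) for x in sys.argv[1:]]; d=R.T@(np.array(v[:3])-s['ee_pos']); print('delta mm',(d*1e3).round(1),'spin',round((np.degrees(a)-v[3])/6,2))
E
python3 st.py .578 .0865 .256 81.4
```

```text
t 1.2 pos [ 0.1756 -0.5998  0.2562] a 16.32 tilt [-0.  0. -1.] q [-1.36  0.31  1.63 -0.    1.2  -0.07] F [0.6 0.6 0.6] w 85.0 ff 0.0 0.025
delta mm [ 5.791e+02 -5.456e+02  3.000e-01] spin -10.85
```

>>> {"name": "servo_tool", "arguments": {
  "deltas": [
    {"x": 290, "y": -273, "z": 0, "spin": -10.85},
    {"x": 290, "y": -273, "z": 0, "spin": -10.85},
    {"x": 290, "y": -273, "z": 0, "spin": -10.85},
    {"x": 290, "y": -273, "z": 0, "spin": -10.85},
    {"x": 290, "y": -273, "z": 0, "spin": -10.85},
    {"x": 290, "y": -273, "z": 0, "spin": -10.85},
    {"x": 290, "y": -273, "z": 0, "spin": -10.85},
    {"x": 290, "y": -273, "z": 0, "spin": -10.85}
  ],
  "claw": 85,
  "newtons": 25
}}

```text
time_s: 2.0
ee_pos: [0.3779, -0.2545, 0.2567]
ee_rot: [[0.145, 0.989, 0.001], [0.989, -0.145, -0.001], [-0.0, 0.001, -1.0]]
force: [0.8, 0.4, -0.1]
grip_width: 0.992
finger_force: 0.0
```

```bash
python3 st.py .578 .0865 .2 81.4
```

```text
t 2.0 pos [ 0.3779 -0.2545  0.2567] a 81.67 tilt [ 0.001 -0.001 -1.   ] q [-0.69 -0.03  2.02  0.    1.15 -0.54] F [ 0.8  0.4 -0.1] w 84.7 ff 0.0 0.025
delta mm [366.5 148.5  56.7] spin 0.04
```

>>> {"name": "servo_tool", "arguments": {
  "deltas": [
    {"x": 366, "y": 148, "z": 40, "spin": 0},
    {"x": 366, "y": 148, "z": 40, "spin": 0},
    {"x": 366, "y": 148, "z": 40, "spin": 0},
    {"x": 366, "y": 148, "z": 40, "spin": 0},
    {"x": 366, "y": 148, "z": 40, "spin": 0},
    {"x": 366, "y": 148, "z": 40, "spin": 0},
    {"x": 366, "y": 148, "z": 40, "spin": 0},
    {"x": 366, "y": 148, "z": 40, "spin": 0}
  ]
}}

```text
time_s: 2.8
ee_pos: [0.5791, 0.0857, 0.2163]
ee_rot: [[0.148, 0.989, 0.001], [0.989, -0.148, 0.0], [0.0, 0.001, -1.0]]
force: [0.3, -0.8, -0.6]
grip_width: 0.994
finger_force: 0.0
```

>>> {"name": "servo_tool", "arguments": {
  "deltas": [
    {"x": 0, "y": 0, "z": 0, "spin": 0},
    {"x": 0, "y": 0, "z": 0, "spin": 0}
  ]
}}

```text
time_s: 3.0
ee_pos: [0.5781, 0.0844, 0.2158]
ee_rot: [[0.147, 0.989, -0.001], [0.989, -0.147, -0.001], [-0.001, -0.001, -1.0]]
force: [0.0, -1.0, 0.2]
grip_width: 0.992
finger_force: 0.0
```

```bash
python3 st.py .578 .0865 .092 81.4
```

```text
t 3.0 pos [0.5781 0.0844 0.2158] a 81.57 tilt [-0.001 -0.001 -1.   ] q [ 0.07  0.27  1.77 -0.    1.1   0.22] F [ 0.  -1.   0.2] w 84.8 ff 0.0 0.025
delta mm [  2.2  -0.2 123.8] spin 0.03
```

>>> {"name": "servo_tool", "arguments": {
  "deltas": [
    {"x": 2, "y": 0, "z": 40, "spin": 0},
    {"x": 2, "y": 0, "z": 80, "spin": 0},
    {"x": 2, "y": 0, "z": 115, "spin": 0},
    {"x": 2, "y": 0, "z": 126, "spin": 0},
    {"x": 2, "y": 0, "z": 126, "spin": 0}
  ]
}}

```text
time_s: 3.5
ee_pos: [0.5764, 0.0841, 0.0887]
ee_rot: [[0.151, 0.989, -0.005], [0.989, -0.151, -0.001], [-0.001, -0.004, -1.0]]
force: [0.3, 0.0, -0.5]
grip_width: 0.995
finger_force: 0.0
```

>>> {"name": "servo_tool", "arguments": {
  "deltas": [
    {"x": 0, "y": 0, "z": 0, "spin": 0},
    {"x": 0, "y": 0, "z": 0, "spin": 0},
    {"x": 0, "y": 0, "z": 0, "spin": 0},
    {"x": 0, "y": 0, "z": 0, "spin": 0},
    {"x": 0, "y": 0, "z": 0, "spin": 0},
    {"x": 0, "y": 0, "z": 0, "spin": 0},
    {"x": 0, "y": 0, "z": 0, "spin": 0},
    {"x": 0, "y": 0, "z": 0, "spin": 0}
  ],
  "claw": 45,
  "newtons": 22
}}

```text
time_s: 4.3
ee_pos: [0.5806, 0.0854, 0.093]
ee_rot: [[0.149, 0.989, 0.005], [0.989, -0.149, -0.0], [0.001, 0.005, -1.0]]
force: [-1.4, -1.5, 7.2]
grip_width: 0.633
finger_force: 25.7
```

```bash
python3 st.py .508 .380 .15 90
```

```text
t 4.3 pos [0.5806 0.0854 0.093 ] a 81.43 tilt [ 0.005 -0.    -1.   ] q [ 0.07  0.44  1.83 -0.    0.87  0.22] F [-1.4 -1.5  7.2] w 54.1 ff 25.7 0.025
delta mm [ 280.6 -115.4  -57.4] spin -1.43
```

>>> {"name": "servo_tool", "arguments": {
  "deltas": [
    {"x": 0, "y": 0, "z": -30, "spin": 0},
    {"x": 0, "y": 0, "z": -70, "spin": 0},
    {"x": 36, "y": -14, "z": -70, "spin": 0},
    {"x": 76, "y": -30, "z": -70, "spin": 0},
    {"x": 116, "y": -46, "z": -70, "spin": 0},
    {"x": 156, "y": -62, "z": -70, "spin": 0},
    {"x": 196, "y": -78, "z": -70, "spin": 0},
    {"x": 236, "y": -94, "z": -70, "spin": 0}
  ]
}}

```text
time_s: 5.1
ee_pos: [0.5201, 0.3346, 0.1608]
ee_rot: [[0.149, 0.989, 0.001], [0.989, -0.149, 0.0], [0.0, 0.001, -1.0]]
force: [1.6, 0.1, -1.0]
grip_width: 0.636
finger_force: 24.8
```

>>> {"name": "servo_tool", "arguments": {
  "deltas": [
    {"x": 34, "y": -14, "z": 0, "spin": 0},
    {"x": 49, "y": -20, "z": 0, "spin": 0},
    {"x": 49, "y": -20, "z": 40, "spin": 0},
    {"x": 49, "y": -20, "z": 80, "spin": 0},
    {"x": 49, "y": -20, "z": 100, "spin": 0},
    {"x": 49, "y": -20, "z": 110, "spin": 0},
    {"x": 49, "y": -20, "z": 110, "spin": 0}
  ]
}}

```text
time_s: 5.8
ee_pos: [0.5081, 0.3837, 0.0507]
ee_rot: [[0.15, 0.989, -0.001], [0.989, -0.15, -0.001], [-0.001, -0.001, -1.0]]
force: [0.1, 0.3, -0.1]
grip_width: 0.639
finger_force: 25.9
```

```bash
python3 st.py .508 .385 .050 81.4
```

```text
t 5.8 pos [0.5081 0.3837 0.0507] a 81.4 tilt [-0.001 -0.001 -1.   ] q [ 0.58  0.58  1.71 -0.    0.85  0.73] F [ 0.1  0.3 -0.1] w 54.6 ff 25.9 0.025
delta mm [ 1.3 -0.3  0.7] spin -0.0
```

>>> {"name": "servo_tool", "arguments": {
  "deltas": [
    {"x": 0, "y": 0, "z": 1, "spin": 0},
    {"x": 0, "y": 0, "z": 2, "spin": 0},
    {"x": 0, "y": 0, "z": 2, "spin": 0}
  ]
}}

```text
time_s: 6.1
ee_pos: [0.5092, 0.3843, 0.0502]
ee_rot: [[0.149, 0.989, 0.001], [0.989, -0.149, 0.0], [0.001, 0.001, -1.0]]
force: [-1.2, -1.3, 6.4]
grip_width: 0.635
finger_force: 26.3
```

>>> {"name": "servo_tool", "arguments": {
  "deltas": [
    {"x": 0, "y": 0, "z": 1, "spin": 0},
    {"x": 0, "y": 0, "z": 2, "spin": 0},
    {"x": 0, "y": 0, "z": 2, "spin": 0}
  ]
}}

```text
time_s: 6.4
ee_pos: [0.5094, 0.3845, 0.0499]
ee_rot: [[0.149, 0.989, 0.001], [0.989, -0.149, 0.0], [0.0, 0.001, -1.0]]
force: [-3.7, -3.0, 13.5]
grip_width: 0.638
finger_force: 26.6
```

>>> {"name": "servo_tool", "arguments": {
  "deltas": [
    {"x": 0, "y": 0, "z": -3, "spin": 0},
    {"x": 0, "y": 0, "z": -3, "spin": 0}
  ]
}}

```text
time_s: 6.6
ee_pos: [0.5091, 0.3845, 0.0502]
ee_rot: [[0.149, 0.989, 0.002], [0.989, -0.149, 0.001], [0.001, 0.002, -1.0]]
force: [0.4, 0.1, -1.0]
grip_width: 0.633
finger_force: 25.0
```

>>> {"name": "servo_tool", "arguments": {
  "deltas": [
    {"x": 0, "y": 0, "z": 0, "spin": 0},
    {"x": 0, "y": 0, "z": 0, "spin": 0},
    {"x": 0, "y": 0, "z": 0, "spin": 0},
    {"x": 0, "y": 0, "z": 0, "spin": 0},
    {"x": 0, "y": 0, "z": 0, "spin": 0},
    {"x": 0, "y": 0, "z": 0, "spin": 0}
  ],
  "claw": 85
}}

```text
time_s: 7.2
ee_pos: [0.5082, 0.3843, 0.0492]
ee_rot: [[0.149, 0.989, -0.0], [0.989, -0.149, -0.0], [-0.0, -0.0, -1.0]]
force: [0.7, -1.4, -0.7]
grip_width: 0.994
finger_force: 0.0
```

>>> {"name": "servo_tool", "arguments": {
  "deltas": [
    {"x": 0, "y": 0, "z": -40, "spin": 0},
    {"x": 0, "y": 0, "z": -80, "spin": 0},
    {"x": 0, "y": 0, "z": -120, "spin": 0},
    {"x": 0, "y": 0, "z": -160, "spin": 0},
    {"x": 0, "y": 0, "z": -160, "spin": -1.43},
    {"x": 0, "y": 0, "z": -160, "spin": -1.43}
  ]
}}

```text
time_s: 7.8
ee_pos: [0.5092, 0.3849, 0.2116]
ee_rot: [[0.0, 1.0, 0.003], [1.0, -0.0, 0.002], [0.002, 0.003, -1.0]]
force: [-0.2, 0.6, -0.2]
grip_width: 0.995
finger_force: 0.0
```

```bash
python3 st.py .5716 .0185 .21 90; python3 - <<'E'
from h import *
T=optics.snapshot('top')
# box top on slab z=.058
for r in spotter.regions_of(T,'ribboned_box'): print(r['p'],r['box'],atz(T,r['box'][0],r['box'][1],.058))
for r in spotter.regions_of(T,'cocoa_tin'): print(r['p'],r['box'],atz(T,r['box'][0],r['box'][1],.1))
h=cv2.cvtColor(T['pixels'],cv2.COLOR_RGB2HSV); g=cv2.inRange(h,(15,60,120),(30,255,255))
k=np.zeros_like(g);k[172:206,326:358]=g[172:206,326:358]
n,l,st,c=cv2.connectedComponentsWithStats(k); i=1+np.argmax(st[1:,4]); print('tin px',c[i],st[i],atz(T,*c[i],.118))
save('t1',T['pixels'])
E
```

```text
t 7.8 pos [0.5092 0.3849 0.2116] a 90.0 tilt [ 0.003  0.002 -1.   ] q [ 0.58  0.37  1.64 -0.    1.12  0.58] F [-0.2  0.6 -0.2] w 85.0 ff 0.0 0.025
delta mm [-366.4   62.4    1. ] spin -0.0
0.97 [191.1, 223.2, 21.6, 24.5] [0.50406614 0.37248111 0.058     ]
0.78 [138.1, 251.5, 31.3, 26.6] [0.43576807 0.50134565 0.058     ]
0.63 [338.6, 194.4, 27.1, 24.1] [0.56669134 0.01950236 0.1       ]
0.54 [192.7, 224.0, 22.7, 20.6] [0.49897286 0.36009794 0.1       ]
0.49 [209.6, 224.7, 74.0, 47.2] [0.4971882  0.32043686 0.1       ]
tin px [339.81374322 191.2079566 ] [327 179  27  26 553] [0.57162945 0.01853468 0.118     ]
```

>>> {"name": "servo_tool", "arguments": {
  "deltas": [
    {"x": -366, "y": 62, "z": 0, "spin": 0},
    {"x": -366, "y": 62, "z": 0, "spin": 0},
    {"x": -366, "y": 62, "z": 0, "spin": 0},
    {"x": -366, "y": 62, "z": 0, "spin": 0},
    {"x": -366, "y": 62, "z": 0, "spin": 0},
    {"x": -366, "y": 62, "z": 0, "spin": 0},
    {"x": -366, "y": 62, "z": 0, "spin": 0},
    {"x": -366, "y": 62, "z": 0, "spin": 0}
  ]
}}

```text
time_s: 8.75
ee_pos: [0.5696, 0.0142, 0.2076]
ee_rot: [[0.005, 1.0, -0.003], [1.0, -0.005, -0.001], [-0.001, -0.003, -1.0]]
force: [0.7, -0.2, -0.2]
grip_width: 0.994
finger_force: 0.0
```

>>> {"name": "servo_tool", "arguments": {
  "deltas": [
    {"x": 0, "y": 0, "z": 0, "spin": 0},
    {"x": 0, "y": 0, "z": 0, "spin": 0}
  ]
}}

```text
time_s: 8.95
ee_pos: [0.5693, 0.0181, 0.2078]
ee_rot: [[0.003, 1.0, -0.003], [1.0, -0.003, 0.001], [0.001, -0.003, -1.0]]
force: [-0.1, 0.0, -1.0]
grip_width: 0.993
finger_force: 0.0
```

```bash
python3 st.py .5716 .0185 .104 90
```

```text
t 8.95 pos [0.5693 0.0181 0.2078] a 89.84 tilt [-0.003  0.001 -1.   ] q [-0.04  0.26  1.81  0.    1.08 -0.04] F [-0.1  0.  -1. ] w 84.8 ff 0.0 0.025
delta mm [  0.3   2.6 103.8] spin -0.03
```

>>> {"name": "servo_tool", "arguments": {
  "deltas": [
    {"x": 0, "y": 2, "z": 40, "spin": 0},
    {"x": 0, "y": 2, "z": 80, "spin": 0},
    {"x": 0, "y": 2, "z": 104, "spin": 0},
    {"x": 0, "y": 2, "z": 104, "spin": 0}
  ]
}}

```text
time_s: 9.35
ee_pos: [0.5675, 0.0202, 0.1003]
ee_rot: [[-0.001, 1.0, -0.011], [1.0, 0.001, 0.001], [0.001, -0.011, -1.0]]
force: [-0.3, -0.0, -0.5]
grip_width: 0.992
finger_force: 0.0
```

>>> {"name": "servo_tool", "arguments": {
  "deltas": [
    {"x": 0, "y": 0, "z": 0, "spin": 0},
    {"x": 0, "y": 0, "z": 0, "spin": 0},
    {"x": 0, "y": 0, "z": 0, "spin": 0},
    {"x": 0, "y": 0, "z": 0, "spin": 0},
    {"x": 0, "y": 0, "z": 0, "spin": 0},
    {"x": 0, "y": 0, "z": 0, "spin": 0},
    {"x": 0, "y": 0, "z": 0, "spin": 0}
  ],
  "claw": 50,
  "newtons": 25
}}

```text
time_s: 10.05
ee_pos: [0.5738, 0.0185, 0.1071]
ee_rot: [[0.0, 1.0, 0.003], [1.0, -0.0, 0.001], [0.001, 0.003, -1.0]]
force: [-0.5, 2.5, 6.5]
grip_width: 0.688
finger_force: 27.5
```

```bash
python3 st.py .508 .283 .063 90
```

```text
t 10.05 pos [0.5738 0.0185 0.1071] a 89.98 tilt [ 0.003  0.001 -1.   ] q [-0.04  0.39  1.86  0.    0.89 -0.04] F [-0.5  2.5  6.5] w 58.8 ff 27.5 0.025
delta mm [264.4 -66.   44. ] spin -0.0
```

>>> {"name": "servo_tool", "arguments": {
  "deltas": [
    {"x": 0, "y": 0, "z": -30, "spin": 0},
    {"x": 0, "y": 0, "z": -60, "spin": 0},
    {"x": 40, "y": -10, "z": -60, "spin": 0},
    {"x": 80, "y": -20, "z": -60, "spin": 0},
    {"x": 120, "y": -30, "z": -60, "spin": 0},
    {"x": 160, "y": -40, "z": -60, "spin": 0},
    {"x": 200, "y": -50, "z": -60, "spin": 0},
    {"x": 240, "y": -60, "z": -60, "spin": 0}
  ]
}}

```text
time_s: 10.85
ee_pos: [0.5112, 0.2591, 0.1647]
ee_rot: [[0.0, 1.0, -0.001], [1.0, -0.0, -0.001], [-0.001, -0.001, -1.0]]
force: [0.6, 0.6, -1.3]
grip_width: 0.692
finger_force: 28.0
```

>>> {"name": "servo_tool", "arguments": {
  "deltas": [
    {"x": 24, "y": -5, "z": 0, "spin": 0},
    {"x": 24, "y": -5, "z": 0, "spin": 0},
    {"x": 24, "y": -5, "z": 40, "spin": 0},
    {"x": 24, "y": -5, "z": 75, "spin": 0},
    {"x": 24, "y": -5, "z": 92, "spin": 0},
    {"x": 24, "y": -5, "z": 98, "spin": 0},
    {"x": 24, "y": -5, "z": 100, "spin": 0},
    {"x": 24, "y": -5, "z": 100, "spin": 0}
  ]
}}

```text
time_s: 11.65
ee_pos: [0.5075, 0.2812, 0.0658]
ee_rot: [[0.001, 1.0, -0.0], [1.0, -0.001, -0.001], [-0.001, -0.0, -1.0]]
force: [-0.6, -0.9, -2.1]
grip_width: 0.69
finger_force: 28.1
```

>>> {"name": "servo_tool", "arguments": {
  "deltas": [
    {"x": 0, "y": 0, "z": 1, "spin": 0},
    {"x": 0, "y": 0, "z": 2, "spin": 0},
    {"x": 0, "y": 0, "z": 2, "spin": 0}
  ]
}}

```text
time_s: 11.95
ee_pos: [0.5079, 0.2814, 0.0657]
ee_rot: [[0.0, 1.0, -0.0], [1.0, -0.0, -0.001], [-0.001, -0.0, -1.0]]
force: [-4.5, -3.4, 11.9]
grip_width: 0.687
finger_force: 28.7
```

Contact with the slab; ease up 1 mm and release.

>>> {"name": "servo_tool", "arguments": {
  "deltas": [
    {"x": 0, "y": 0, "z": -1.5, "spin": 0},
    {"x": 0, "y": 0, "z": -1.5, "spin": 0}
  ]
}}

```text
time_s: 12.15
ee_pos: [0.5083, 0.2821, 0.0657]
ee_rot: [[0.001, 1.0, 0.002], [1.0, -0.001, 0.001], [0.001, 0.002, -1.0]]
force: [-0.3, -1.6, 4.4]
grip_width: 0.686
finger_force: 28.3
```

>>> {"name": "servo_tool", "arguments": {
  "deltas": [
    {"x": 0, "y": 0, "z": 0, "spin": 0},
    {"x": 0, "y": 0, "z": 0, "spin": 0},
    {"x": 0, "y": 0, "z": 0, "spin": 0},
    {"x": 0, "y": 0, "z": 0, "spin": 0},
    {"x": 0, "y": 0, "z": 0, "spin": 0}
  ],
  "claw": 85
}}

```text
time_s: 12.65
ee_pos: [0.5072, 0.2823, 0.0646]
ee_rot: [[-0.0, 1.0, -0.0], [1.0, 0.0, -0.0], [-0.0, -0.0, -1.0]]
force: [0.2, 0.2, -0.1]
grip_width: 0.995
finger_force: 0.0
```

>>> {"name": "servo_tool", "arguments": {
  "deltas": [
    {"x": 0, "y": 0, "z": -40, "spin": 0},
    {"x": 0, "y": 0, "z": -80, "spin": 0},
    {"x": 0, "y": 0, "z": -120, "spin": 0},
    {"x": 0, "y": 0, "z": -140, "spin": 0},
    {"x": 0, "y": 0, "z": -140, "spin": 0}
  ]
}}

```text
time_s: 13.15
ee_pos: [0.51, 0.2836, 0.2092]
ee_rot: [[-0.0, 1.0, 0.008], [1.0, 0.0, 0.004], [0.004, 0.008, -1.0]]
force: [1.7, -0.2, 0.1]
grip_width: 0.996
finger_force: 0.0
```

```bash
python3 st.py .4700 .05 .2 90; python3 - <<'E'
from h import *
T=optics.snapshot('top');S=optics.snapshot('side')
a=cv2.resize(T['pixels'][160:270,160:440],None,fx=2.8,fy=2.8,interpolation=cv2.INTER_CUBIC)
b=cv2.resize(S['pixels'][110:320,180:400],None,fx=1.4,fy=1.4,interpolation=cv2.INTER_CUBIC)
o=np.zeros((600,800,3),np.uint8); o[:a.shape[0],:a.shape[1]]=a; o[310:310+b.shape[0]-6,:b.shape[1]]=b[:288]; save('slab1',o)
E
```

```text
t 13.15 pos [0.51   0.2836 0.2092] a 90.01 tilt [ 0.008  0.004 -1.   ] q [0.43 0.27 1.78 0.   1.08 0.43] F [ 1.7 -0.2  0.1] w 85.0 ff 0.0 0.025
delta mm [-233.6  -40.     8. ] spin 0.0
```

View pics/slab1.png

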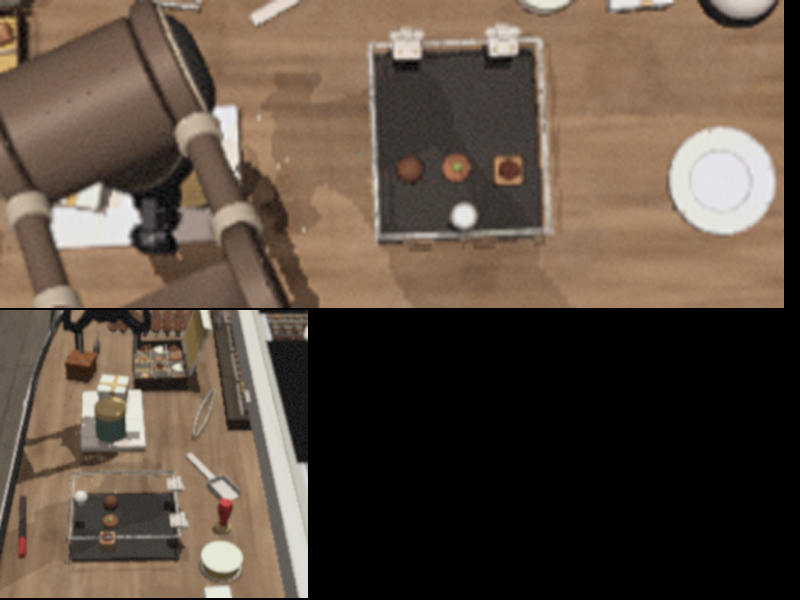

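>>> {"name": "servo_tool", "arguments": {
  "deltas": [
    {"x": -50, "y": -9, "z": 0, "spin": 1.4},
    {"x": -95, "y": -16, "z": 0, "spin": 2.8},
    {"x": -140, "y": -24, "z": 0, "spin": 4.2},
    {"x": -185, "y": -32, "z": 0, "spin": 5.6},
    {"x": -233, "y": -40, "z": 0, "spin": 7},
    {"x": -233, "y": -40, "z": 0, "spin": 8.4},
    {"x": -233, "y": -40, "z": 0, "spin": 9.8},
    {"x": -233, "y": -40, "z": 0, "spin": 11.2}
  ]
}}

```text
time_s: 14.05
ee_pos: [0.4653, 0.0484, 0.2022]
ee_rot: [[0.925, 0.38, -0.005], [0.38, -0.925, 0.0], [-0.005, -0.002, -1.0]]
force: [0.5, 0.2, 0.8]
grip_width: 0.997
finger_force: 0.0
```

>>> {"name": "servo_tool", "arguments": {
  "deltas": [
    {"x": 0, "y": 0, "z": 0, "spin": 1.4},
    {"x": 0, "y": 0, "z": 0, "spin": 2.8},
    {"x": 0, "y": 0, "z": 0, "spin": 3.6},
    {"x": 0, "y": 0, "z": 0, "spin": 3.6},
    {"x": 0, "y": 0, "z": 0, "spin": 3.6}
  ],
  "claw": 50
}}

```text
time_s: 14.55
ee_pos: [0.466, 0.0492, 0.2031]
ee_rot: [[1.0, 0.023, -0.004], [0.023, -1.0, -0.0], [-0.004, -0.0, -1.0]]
force: [0.6, -0.0, -0.0]
grip_width: 0.585
finger_force: 0.0
```

```bash
python3 st.py .4700 .0497 .086 1.3
```

```text
t 14.55 pos [0.466  0.0492 0.2031] a 1.3 tilt [-0.004 -0.    -1.   ] q [ 0.01  0.07  2.04 -0.    1.04  1.56] F [ 0.6 -0.  -0. ] w 49.9 ff 0.0 0.025
delta mm [  4.4  -0.4 117. ] spin 0.0
```

>>> {"name": "servo_tool", "arguments": {
  "deltas": [
    {"x": 4, "y": 0, "z": 45, "spin": 0},
    {"x": 4, "y": 0, "z": 85, "spin": 0},
    {"x": 4, "y": 0, "z": 108, "spin": 0},
    {"x": 4, "y": 0, "z": 115, "spin": 0},
    {"x": 4, "y": 0, "z": 115, "spin": 0}
  ]
}}

```text
time_s: 15.05
ee_pos: [0.4701, 0.0493, 0.0885]
ee_rot: [[1.0, 0.022, -0.003], [0.022, -1.0, -0.0], [-0.003, -0.0, -1.0]]
force: [0.1, 0.2, -0.3]
grip_width: 0.583
finger_force: 0.0
```

>>> {"name": "servo_tool", "arguments": {
  "deltas": [
    {"x": 0, "y": 0, "z": 0, "spin": 0},
    {"x": 0, "y": 0, "z": 0, "spin": 0},
    {"x": 0, "y": 0, "z": 0, "spin": 0},
    {"x": 0, "y": 0, "z": 0, "spin": 0},
    {"x": 0, "y": 0, "z": 0, "spin": 0},
    {"x": 0, "y": 0, "z": 0, "spin": 0}
  ],
  "claw": 10,
  "newtons": 30
}}

```text
time_s: 15.65
ee_pos: [0.4728, 0.0509, 0.0916]
ee_rot: [[1.0, 0.02, 0.004], [0.02, -1.0, 0.003], [0.004, -0.003, -1.0]]
force: [0.3, 5.8, 1.2]
grip_width: 0.207
finger_force: 29.2
```

```bash
python3 st.py .4700 .0497 .086 1.3
```

```text
t 15.65 pos [0.4728 0.0509 0.0916] a 1.12 tilt [ 0.004  0.003 -1.   ] q [0.01 0.26 2.09 0.   0.79 1.56] F [0.3 5.8 1.2] w 17.7 ff 29.2 0.025
delta mm [-2.8  1.2  5.6] spin -0.03
```

>>> {"name": "servo_tool", "arguments": {
  "deltas": [
    {"x": 2, "y": 0, "z": -12, "spin": 0},
    {"x": 4, "y": 0, "z": -24, "spin": 0},
    {"x": 8, "y": 0, "z": -35, "spin": 0},
    {"x": 12, "y": 0, "z": -46.5, "spin": 0},
    {"x": 17, "y": 0, "z": -57.5, "spin": 0},
    {"x": 23, "y": 0, "z": -68, "spin": 0},
    {"x": 30, "y": 0, "z": -78, "spin": 0},
    {"x": 37, "y": 0, "z": -87.5, "spin": 0}
  ]
}}

```text
time_s: 16.45
ee_pos: [0.5082, 0.052, 0.1784]
ee_rot: [[1.0, 0.02, 0.001], [0.02, -1.0, 0.004], [0.001, -0.004, -1.0]]
force: [0.5, 5.6, -4.2]
grip_width: 0.205
finger_force: 29.3
```

```bash
python3 st.py .509 .0505 .179 1.3; python3 - <<'E'
from h import *
S=optics.snapshot('side')
save('open1',cv2.resize(S['pixels'][120:340,180:400],None,fx=2.5,fy=2.5,interpolation=cv2.INTER_CUBIC))
E
```

```text
t 16.45 pos [0.5082 0.052  0.1784] a 1.14 tilt [ 0.001  0.004 -1.   ] q [0.01 0.18 1.97 0.   0.99 1.56] F [ 0.5  5.6 -4.2] w 17.5 ff 29.3 0.025
delta mm [ 0.8  1.6 -0.6] spin -0.03
```

View pics/open1.png

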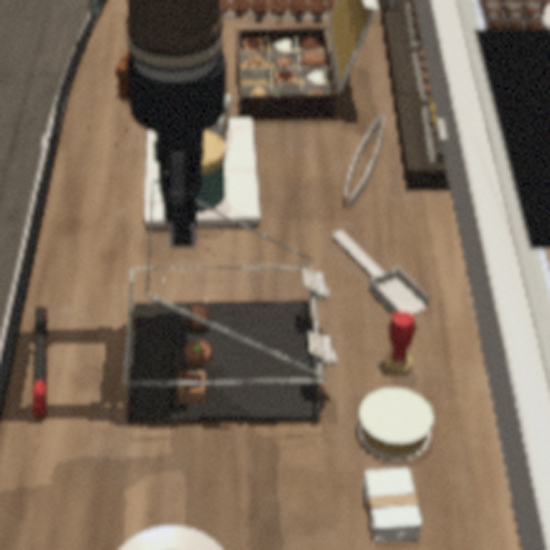

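>>> {"name": "servo_tool", "arguments": {
  "deltas": [
    {"x": 11, "y": 0, "z": -12, "spin": 0},
    {"x": 23, "y": 0, "z": -22.5, "spin": 0},
    {"x": 36, "y": -0.5, "z": -32, "spin": 0},
    {"x": 50, "y": -0.5, "z": -40, "spin": 0},
    {"x": 65, "y": -1, "z": -46.5, "spin": 0},
    {"x": 80, "y": -1, "z": -51.5, "spin": 0},
    {"x": 96, "y": -1, "z": -55, "spin": 0},
    {"x": 112, "y": -1, "z": -57, "spin": 0}
  ]
}}

```text
time_s: 17.3
ee_pos: [0.6205, 0.0557, 0.2367]
ee_rot: [[1.0, 0.021, 0.001], [0.021, -1.0, 0.004], [0.001, -0.004, -1.0]]
force: [-2.3, 4.9, 0.7]
grip_width: 0.207
finger_force: 30.3
```

```bash
python3 st.py .509 .0505 .179 1.3; python3 - <<'E'
from h import *
S=optics.snapshot('side')
save('open2',cv2.resize(S['pixels'][120:340,180:400],None,fx=2.5,fy=2.5,interpolation=cv2.INTER_CUBIC))
E
```

```text
t 17.3 pos [0.6205 0.0557 0.2367] a 1.19 tilt [ 0.001  0.004 -1.   ] q [0.02 0.32 1.66 0.   1.16 1.57] F [-2.3  4.9  0.7] w 17.7 ff 30.3 0.025
delta mm [-111.6    3.1   57.6] spin -0.02
```

View pics/open2.png

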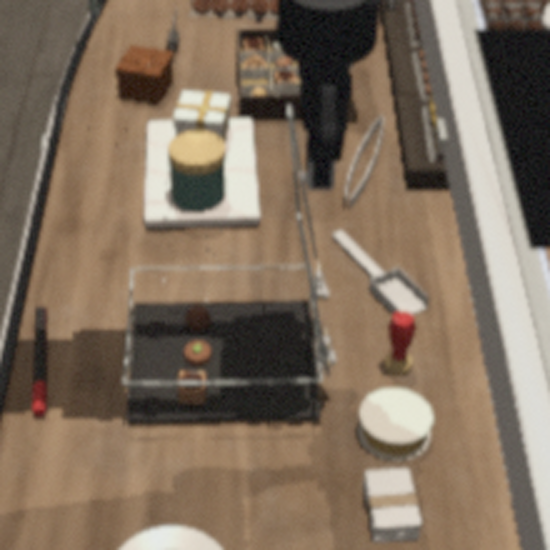

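>>> {"name": "servo_tool", "arguments": {
  "deltas": [
    {"x": 0, "y": 0, "z": 0, "spin": 0},
    {"x": 0, "y": 0, "z": 0, "spin": 0},
    {"x": 0, "y": 0, "z": 0, "spin": 0},
    {"x": 0, "y": 0, "z": 0, "spin": 0}
  ],
  "claw": 45
}}

```text
time_s: 17.75
ee_pos: [0.6199, 0.0532, 0.2346]
ee_rot: [[1.0, 0.021, 0.0], [0.021, -1.0, -0.0], [0.0, 0.0, -1.0]]
force: [0.2, -0.1, 0.3]
grip_width: 0.525
finger_force: 0.0
```

>>> {"name": "servo_tool", "arguments": {
  "deltas": [
    {"x": 0, "y": 0, "z": -30, "spin": 0},
    {"x": 0, "y": 0, "z": -60, "spin": 0},
    {"x": 0, "y": 0, "z": -90, "spin": 0},
    {"x": -40, "y": 0, "z": -90, "spin": 0},
    {"x": -80, "y": 0, "z": -90, "spin": 0},
    {"x": -106, "y": 0, "z": -90, "spin": 0},
    {"x": -106, "y": 0, "z": -90, "spin": 0}
  ]
}}

```text
time_s: 18.45
ee_pos: [0.5109, 0.0511, 0.3242]
ee_rot: [[1.0, 0.021, -0.002], [0.021, -1.0, -0.0], [-0.002, 0.0, -1.0]]
force: [0.3, -0.3, 0.1]
grip_width: 0.532
finger_force: 0.0
```

>>> {"name": "servo_tool", "arguments": {
  "deltas": [
    {"x": 0, "y": 0, "z": 0, "spin": -1.4},
    {"x": 0, "y": 0, "z": 0, "spin": -2.8},
    {"x": 0, "y": 0, "z": 0, "spin": -4.2},
    {"x": 0, "y": 0, "z": 0, "spin": -5.6},
    {"x": 0, "y": 0, "z": 0, "spin": -7.0},
    {"x": 0, "y": 0, "z": 0, "spin": -8.4},
    {"x": 0, "y": 0, "z": 0, "spin": -9.8},
    {"x": 0, "y": 0, "z": 0, "spin": -11.2}
  ]
}}

```text
time_s: 19.25
ee_pos: [0.5149, 0.051, 0.3243]
ee_rot: [[0.363, 0.932, 0.001], [0.932, -0.363, -0.0], [0.0, 0.001, -1.0]]
force: [0.7, 0.1, -0.5]
grip_width: 0.526
finger_force: 0.0
```

>>> {"name": "servo_tool", "arguments": {
  "deltas": [
    {"x": 0, "y": 0, "z": 0, "spin": -1.4},
    {"x": 0, "y": 0, "z": 0, "spin": -2.8},
    {"x": 0, "y": 0, "z": 0, "spin": -3.6},
    {"x": 0, "y": 0, "z": 0, "spin": -3.6},
    {"x": 0, "y": 0, "z": 0, "spin": -3.6}
  ]
}}

```text
time_s: 19.75
ee_pos: [0.5146, 0.0511, 0.3243]
ee_rot: [[0.002, 1.0, 0.0], [1.0, -0.002, -0.0], [-0.0, 0.0, -1.0]]
force: [0.2, -0.4, -0.3]
grip_width: 0.527
finger_force: 0.0
```

```bash
python3 st.py .513 .050 .1 90; python3 - <<'E'
from h import *
S=optics.snapshot('side');T=optics.snapshot('top')
for s in (T,S):
    h=cv2.cvtColor(s['pixels'],cv2.COLOR_RGB2HSV); g=cv2.inRange(h,(33,80,60),(70,255,255))
    n,l,st,c=cv2.connectedComponentsWithStats(g)
    for i in range(1,n):
        X=atz(s,*c[i],.0215)
        if abs(X[0]-.513)<.06 and abs(X[1]-.05)<.1: print(st[i],c[i],X.round(4))
E
```

```text
t 19.75 pos [0.5146 0.0511 0.3243] a 89.88 tilt [ 0. -0. -1.] q [ 0.01  0.04  1.81 -0.    1.29  0.02] F [ 0.2 -0.4 -0.3] w 45.0 ff 0.0 0.025
delta mm [ -1.1  -1.7 224.3] spin -0.02
[258 259   2   1   2] [258.5 259. ] [0.5146 0.0505 0.0215]
```

>>> {"name": "servo_tool", "arguments": {
  "deltas": [
    {"x": -1, "y": -1, "z": 48, "spin": 0},
    {"x": -1, "y": -1, "z": 96, "spin": 0},
    {"x": -1, "y": -1, "z": 144, "spin": 0},
    {"x": -1, "y": -1, "z": 190, "spin": 0},
    {"x": -1, "y": -1, "z": 225, "spin": 0},
    {"x": -1, "y": -1, "z": 255, "spin": 0},
    {"x": -1, "y": -1, "z": 270, "spin": 0},
    {"x": -1, "y": -1, "z": 270, "spin": 0}
  ]
}}

```text
time_s: 20.65
ee_pos: [0.5108, 0.0502, 0.0516]
ee_rot: [[0.001, 1.0, -0.006], [1.0, -0.001, -0.0], [-0.0, -0.006, -1.0]]
force: [0.0, 0.7, 0.3]
grip_width: 0.524
finger_force: 0.0
```

>>> {"name": "servo_tool", "arguments": {
  "deltas": [
    {"x": 0, "y": 0, "z": 0, "spin": 0},
    {"x": 0, "y": 0, "z": 0, "spin": 0}
  ]
}}

```text
time_s: 20.85
ee_pos: [0.5147, 0.0503, 0.0557]
ee_rot: [[0.0, 1.0, 0.003], [1.0, -0.0, 0.0], [0.0, 0.003, -1.0]]
force: [-0.0, 0.3, -0.9]
grip_width: 0.523
finger_force: 0.0
```

```bash
python3 st.py .5135 .050 .0345 90; python3 - <<'E'
from h import *
S=optics.snapshot('side')
save('desc',cv2.resize(S['pixels'][180:320,190:370],None,fx=4,fy=4,interpolation=cv2.INTER_CUBIC))
E
```

```text
t 20.85 pos [0.5147 0.0503 0.0557] a 89.98 tilt [ 0.003  0.    -1.   ] q [ 0.01  0.39  2.   -0.    0.74  0.01] F [-0.   0.3 -0.9] w 44.6 ff 0.0 0.025
delta mm [-0.3 -1.3 21.2] spin -0.0
```

View pics/desc.png

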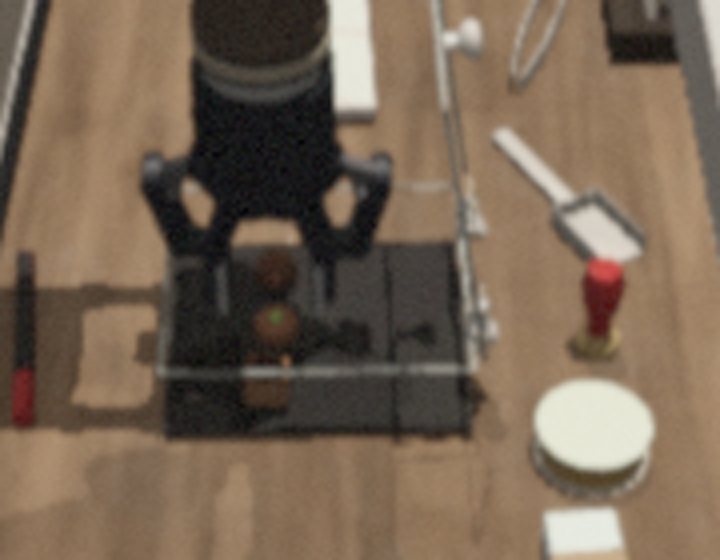

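>>> {"name": "servo_tool", "arguments": {
  "deltas": [
    {"x": 0, "y": 0, "z": 0, "spin": 0},
    {"x": 0, "y": 0, "z": 8, "spin": 0},
    {"x": 0, "y": 0, "z": 12, "spin": 0},
    {"x": 0, "y": 0, "z": 12, "spin": 0}
  ],
  "claw": 36,
  "newtons": 20
}}

```text
time_s: 21.3
ee_pos: [0.5123, 0.0502, 0.0414]
ee_rot: [[0.0, 1.0, -0.002], [1.0, -0.0, -0.0], [-0.0, -0.002, -1.0]]
force: [-0.5, -0.4, -0.7]
grip_width: 0.419
finger_force: 0.0
```

>>> {"name": "servo_tool", "arguments": {
  "deltas": [
    {"x": 0, "y": 0, "z": 4, "spin": 0},
    {"x": 0, "y": 0, "z": 8, "spin": 0},
    {"x": 0, "y": 0, "z": 8, "spin": 0}
  ]
}}

```text
time_s: 21.6
ee_pos: [0.5126, 0.0502, 0.0335]
ee_rot: [[0.0, 1.0, -0.001], [1.0, -0.0, -0.0], [-0.0, -0.001, -1.0]]
force: [-1.1, 0.2, -0.1]
grip_width: 0.422
finger_force: 0.0
```

```bash
python3 st.py .5135 .050 .0345 90; python3 - <<'E'
from h import *
S=optics.snapshot('side')
save('desc2',cv2.resize(S['pixels'][180:320,190:370],None,fx=4,fy=4,interpolation=cv2.INTER_CUBIC))
E
```

```text
t 21.6 pos [0.5126 0.0502 0.0335] a 90.0 tilt [-0.001 -0.    -1.   ] q [ 0.01  0.43  2.01 -0.    0.7   0.01] F [-1.1  0.2 -0.1] w 36.0 ff 0.0 0.025
delta mm [-0.2  0.9 -1. ] spin -0.0
```

View pics/desc2.png

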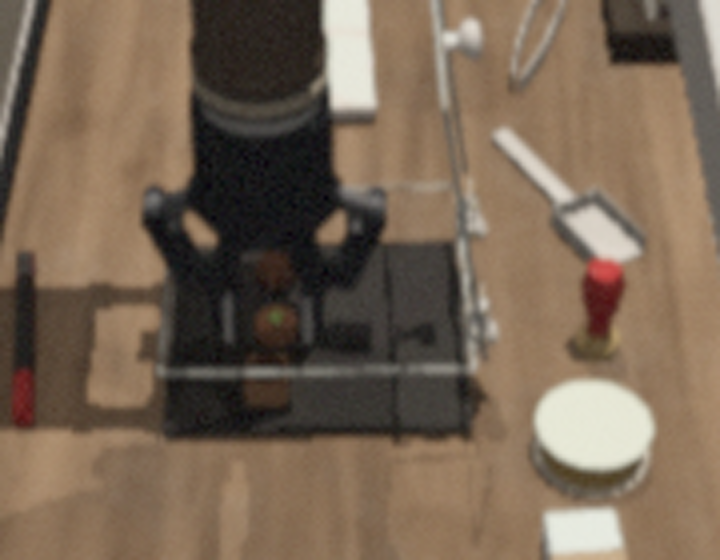

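>>> {"name": "servo_tool", "arguments": {
  "deltas": [
    {"x": 0, "y": 1, "z": -1.5, "spin": 0},
    {"x": 0, "y": 1, "z": -1.5, "spin": 0},
    {"x": 0, "y": 1, "z": -1.5, "spin": 0},
    {"x": 0, "y": 1, "z": -1.5, "spin": 0},
    {"x": 0, "y": 1, "z": -1.5, "spin": 0},
    {"x": 0, "y": 1, "z": -1.5, "spin": 0}
  ],
  "claw": 15,
  "newtons": 20
}}

```text
time_s: 22.25
ee_pos: [0.5142, 0.0503, 0.0358]
ee_rot: [[0.0, 1.0, 0.0], [1.0, -0.0, 0.0], [0.0, 0.0, -1.0]]
force: [-0.1, 0.1, -1.0]
grip_width: 0.269
finger_force: 19.6
```

>>> {"name": "servo_tool", "arguments": {
  "deltas": [
    {"x": 0, "y": 0, "z": -10, "spin": 0},
    {"x": 0, "y": 0, "z": -35, "spin": 0},
    {"x": 0, "y": 0, "z": -70, "spin": 0},
    {"x": 0, "y": 0, "z": -105, "spin": 0},
    {"x": 0, "y": 0, "z": -130, "spin": 0},
    {"x": 0, "y": 0, "z": -130, "spin": 0}
  ]
}}

```text
time_s: 22.85
ee_pos: [0.5178, 0.0503, 0.171]
ee_rot: [[-0.0, 1.0, 0.01], [1.0, 0.0, 0.0], [0.0, 0.01, -1.0]]
force: [0.9, -0.1, 0.0]
grip_width: 0.271
finger_force: 19.7
```

```bash
python3 st.py .5024 -.1880 .15 90
```

```text
t 22.85 pos [0.5178 0.0503 0.171 ] a 90.0 tilt [ 0.01  0.   -1.  ] q [ 0.01  0.2   1.95 -0.    0.97  0.01] F [ 0.9 -0.1  0. ] w 23.2 ff 19.7 0.025
delta mm [-238.3  -15.7   20.8] spin 0.0
```

>>> {"name": "servo_tool", "arguments": {
  "deltas": [
    {"x": -45, "y": -2, "z": 0, "spin": 0},
    {"x": -90, "y": -4, "z": 0, "spin": 0},
    {"x": -135, "y": -6, "z": 0, "spin": 0},
    {"x": -180, "y": -9, "z": 0, "spin": 0},
    {"x": -220, "y": -11, "z": 0, "spin": 0},
    {"x": -238, "y": -12, "z": 0, "spin": 0},
    {"x": -238, "y": -12, "z": 0, "spin": 0},
    {"x": -238, "y": -12, "z": 0, "spin": 0}
  ]
}}

```text
time_s: 23.65
ee_pos: [0.5014, -0.1874, 0.165]
ee_rot: [[0.001, 1.0, -0.002], [1.0, -0.001, 0.001], [0.001, -0.002, -1.0]]
force: [-0.7, 0.0, -0.2]
grip_width: 0.263
finger_force: 19.7
```

>>> {"name": "servo_tool", "arguments": {
  "deltas": [
    {"x": 0, "y": 0, "z": 40, "spin": 0},
    {"x": 0, "y": 0, "z": 80, "spin": 0},
    {"x": 0, "y": 0, "z": 110, "spin": 0},
    {"x": 0, "y": 0, "z": 120, "spin": 0},
    {"x": 0, "y": 0, "z": 120, "spin": 0},
    {"x": 0, "y": 0, "z": 120, "spin": 0}
  ]
}}

```text
time_s: 24.25
ee_pos: [0.5033, -0.1875, 0.0468]
ee_rot: [[-0.001, 1.0, 0.002], [1.0, 0.001, -0.001], [-0.001, 0.002, -1.0]]
force: [0.7, -0.4, 0.6]
grip_width: 0.267
finger_force: 19.7
```

```bash
python3 st.py .5024 -.1880 .033 90
```

```text
t 24.25 pos [ 0.5033 -0.1875  0.0468] a 90.05 tilt [ 0.002 -0.001 -1.   ] q [-0.44  0.44  1.96  0.    0.74 -0.44] F [ 0.7 -0.4  0.6] w 22.8 ff 19.7 0.025
delta mm [-0.5 -0.9 13.8] spin 0.01
```

>>> {"name": "servo_tool", "arguments": {
  "deltas": [
    {"x": 0, "y": 0, "z": 6, "spin": 0},
    {"x": 0, "y": 0, "z": 11, "spin": 0},
    {"x": 0, "y": 0, "z": 13, "spin": 0},
    {"x": 0, "y": 0, "z": 13, "spin": 0}
  ]
}}

```text
time_s: 24.65
ee_pos: [0.5021, -0.1878, 0.0327]
ee_rot: [[0.0, 1.0, -0.0], [1.0, -0.0, 0.0], [0.0, -0.0, -1.0]]
force: [-0.2, 0.6, -0.5]
grip_width: 0.269
finger_force: 19.7
```

>>> {"name": "servo_tool", "arguments": {
  "deltas": [
    {"x": 0, "y": 0, "z": 1, "spin": 0},
    {"x": 0, "y": 0, "z": 1, "spin": 0},
    {"x": 0, "y": 0, "z": 1, "spin": 0}
  ]
}}

```text
time_s: 24.95
ee_pos: [0.5022, -0.1878, 0.0318]
ee_rot: [[0.0, 1.0, 0.0], [1.0, -0.0, -0.0], [-0.0, 0.0, -1.0]]
force: [-0.6, -0.5, 0.2]
grip_width: 0.271
finger_force: 19.7
```

>>> {"name": "servo_tool", "arguments": {
  "deltas": [
    {"x": 0, "y": 0, "z": 1, "spin": 0},
    {"x": 0, "y": 0, "z": 1, "spin": 0}
  ]
}}

```text
time_s: 25.15
ee_pos: [0.5024, -0.1879, 0.0315]
ee_rot: [[0.0, 1.0, -0.0], [1.0, -0.0, 0.0], [0.0, -0.0, -1.0]]
force: [-2.0, 1.7, 4.4]
grip_width: 0.273
finger_force: 20.2
```

>>> {"name": "servo_tool", "arguments": {
  "deltas": [
    {"x": 0, "y": 0, "z": 0, "spin": 0},
    {"x": 0, "y": 0, "z": 0, "spin": 0},
    {"x": 0, "y": 0, "z": 0, "spin": 0},
    {"x": 0, "y": 0, "z": 0, "spin": 0}
  ],
  "claw": 32
}}

```text
time_s: 25.55
ee_pos: [0.5021, -0.1877, 0.0306]
ee_rot: [[0.0, 1.0, -0.0], [1.0, -0.0, 0.0], [0.0, -0.0, -1.0]]
force: [-0.5, -0.3, 0.6]
grip_width: 0.378
finger_force: 0.0
```

>>> {"name": "servo_tool", "arguments": {
  "deltas": [
    {"x": 0, "y": 0, "z": -15, "spin": 0},
    {"x": 0, "y": 0, "z": -50, "spin": 0},
    {"x": 0, "y": 0, "z": -100, "spin": 0},
    {"x": 0, "y": 0, "z": -150, "spin": 0},
    {"x": 0, "y": 0, "z": -200, "spin": 0},
    {"x": 0, "y": 0, "z": -250, "spin": 0},
    {"x": 0, "y": 0, "z": -290, "spin": 0},
    {"x": 0, "y": 0, "z": -290, "spin": 0}
  ]
}}

```text
time_s: 26.35
ee_pos: [0.5058, -0.1894, 0.3302]
ee_rot: [[-0.0, 1.0, 0.015], [1.0, 0.0, -0.007], [-0.007, 0.015, -1.0]]
force: [0.9, -0.1, -0.2]
grip_width: 0.378
finger_force: 0.0
```

```bash
python3 st.py .63 .05 .33 1.3; python3 - <<'E'
from h import *
S=optics.snapshot('side');T=optics.snapshot('top')
a=cv2.resize(T['pixels'][150:270,280:460],None,fx=3.2,fy=3.2,interpolation=cv2.INTER_CUBIC)
b=cv2.resize(S['pixels'][180:400,190:370],None,fx=1.2,fy=1.2,interpolation=cv2.INTER_CUBIC)
o=np.zeros((400,800,3),np.uint8); o[:384,:576]=a; o[:264,580:796]=b; save('dish',o)
for s,n in((T,'T'),(S,'S')):
    for r in spotter.regions_of(s,'dish')[:1]: print('dish',n,r['p'],atz(s,*r['box'][:2],.010).round(4))
    h=cv2.cvtColor(s['pixels'],cv2.COLOR_RGB2HSV); g=cv2.inRange(h,(5,70,40),(45,255,220))
    nn,l,st,c=cv2.connectedComponentsWithStats(g)
    for i in range(1,nn):
        X=atz(s,*c[i],.013)
        if np.hypot(X[0]-.5024,X[1]+.188)<.035: print(n,st[i],X.round(4))
E
```

```text
t 26.35 pos [ 0.5058 -0.1894  0.3302] a 90.0 tilt [ 0.015 -0.007 -1.   ] q [-0.44  0.07  1.76  0.    1.29 -0.44] F [ 0.9 -0.1 -0.2] w 32.3 ff 0.0 0.025
delta mm [239.4 124.2   0.3] spin 14.78
dish T 0.84 [ 0.5036 -0.1855  0.01  ]
T [412 220  10  10  71] [ 0.5011 -0.1853  0.013 ]
dish S 0.98 [ 0.5056 -0.1899  0.01  ]
S [241 345  12  12 111] [ 0.501  -0.1877  0.013 ]
```

View pics/dish.png

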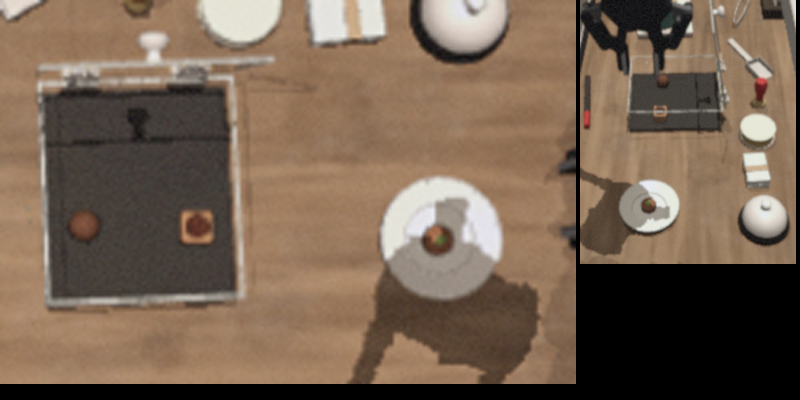

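>>> {"name": "servo_tool", "arguments": {
  "deltas": [
    {"x": 35, "y": 16, "z": 0, "spin": 1.4},
    {"x": 70, "y": 32, "z": 0, "spin": 2.8},
    {"x": 105, "y": 48, "z": 0, "spin": 4.2},
    {"x": 140, "y": 64, "z": 0, "spin": 5.6},
    {"x": 175, "y": 80, "z": 0, "spin": 7},
    {"x": 210, "y": 97, "z": 0, "spin": 8.4},
    {"x": 242, "y": 114, "z": 0, "spin": 9.8},
    {"x": 242, "y": 114, "z": 0, "spin": 11.2}
  ],
  "claw": 45
}}

```text
time_s: 27.35
ee_pos: [0.6163, 0.0584, 0.3177]
ee_rot: [[0.923, 0.386, -0.004], [0.386, -0.923, 0.002], [-0.003, -0.003, -1.0]]
force: [-0.2, -1.0, -0.7]
grip_width: 0.523
finger_force: 0.0
```

>>> {"name": "servo_tool", "arguments": {
  "deltas": [
    {"x": 0, "y": 0, "z": 0, "spin": 1.4},
    {"x": 0, "y": 0, "z": 0, "spin": 2.8},
    {"x": 0, "y": 0, "z": 0, "spin": 3.6},
    {"x": 0, "y": 0, "z": 0, "spin": 3.6},
    {"x": 0, "y": 0, "z": 0, "spin": 3.6}
  ]
}}

```text
time_s: 27.85
ee_pos: [0.6153, 0.0542, 0.3189]
ee_rot: [[1.0, 0.023, -0.003], [0.023, -1.0, -0.0], [-0.003, -0.0, -1.0]]
force: [-0.3, 0.3, -0.3]
grip_width: 0.526
finger_force: 0.0
```

```bash
python3 st.py .6199 .0532 .2346 1.2
```

```text
t 27.85 pos [0.6153 0.0542 0.3189] a 1.3 tilt [-0.003 -0.    -1.   ] q [ 0.02  0.25  1.58 -0.    1.31  1.57] F [-0.3  0.3 -0.3] w 45.0 ff 0.0 0.025
delta mm [ 4.8  1.1 84.3] spin 0.02
```

>>> {"name": "servo_tool", "arguments": {
  "deltas": [
    {"x": 5, "y": 1, "z": 20, "spin": 0},
    {"x": 5, "y": 1, "z": 45, "spin": 0},
    {"x": 5, "y": 1, "z": 68, "spin": 0},
    {"x": 5, "y": 1, "z": 84, "spin": 0},
    {"x": 5, "y": 1, "z": 84, "spin": 0}
  ]
}}

```text
time_s: 28.35
ee_pos: [0.6189, 0.0532, 0.2331]
ee_rot: [[1.0, 0.022, -0.007], [0.022, -1.0, -0.0], [-0.007, -0.0, -1.0]]
force: [-0.2, -0.0, -0.1]
grip_width: 0.529
finger_force: 0.0
```

>>> {"name": "servo_tool", "arguments": {
  "deltas": [
    {"x": 0, "y": 0, "z": 0, "spin": 0},
    {"x": 0, "y": 0, "z": 0, "spin": 0},
    {"x": 0, "y": 0, "z": 0, "spin": 0},
    {"x": 0, "y": 0, "z": 0, "spin": 0},
    {"x": 0, "y": 0, "z": 0, "spin": 0}
  ],
  "claw": 10,
  "newtons": 30
}}

```text
time_s: 28.85
ee_pos: [0.6218, 0.0557, 0.2382]
ee_rot: [[1.0, 0.021, 0.002], [0.021, -1.0, 0.005], [0.002, -0.004, -1.0]]
force: [0.6, 5.3, -2.9]
grip_width: 0.206
finger_force: 29.3
```

```bash
python3 st.py .6199 .0532 .2346 1.2
```

```text
t 28.85 pos [0.6218 0.0557 0.2382] a 1.2 tilt [ 0.002  0.005 -1.   ] q [0.02 0.32 1.65 0.   1.16 1.57] F [ 0.6  5.3 -2.9] w 17.6 ff 29.3 0.025
delta mm [-2.   2.5  3.5] spin -0.0
```

>>> {"name": "servo_tool", "arguments": {
  "deltas": [
    {"x": -16, "y": 0, "z": 2, "spin": 0},
    {"x": -32, "y": 0, "z": 5.5, "spin": 0},
    {"x": -47, "y": 0, "z": 10.5, "spin": 0},
    {"x": -62, "y": 0.5, "z": 17, "spin": 0},
    {"x": -76, "y": 0.5, "z": 25, "spin": 0},
    {"x": -89, "y": 1, "z": 34.5, "spin": 0},
    {"x": -101, "y": 1, "z": 45, "spin": 0},
    {"x": -112, "y": 1, "z": 57, "spin": 0}
  ]
}}

```text
time_s: 29.65
ee_pos: [0.51, 0.0521, 0.1824]
ee_rot: [[1.0, 0.02, 0.003], [0.02, -1.0, 0.004], [0.003, -0.004, -1.0]]
force: [-1.1, 6.2, 3.3]
grip_width: 0.204
finger_force: 31.4
```

>>> {"name": "servo_tool", "arguments": {
  "deltas": [
    {"x": -7, "y": 0, "z": 9.5, "spin": 0},
    {"x": -14, "y": 0, "z": 19.5, "spin": 0},
    {"x": -20, "y": 0, "z": 30, "spin": 0},
    {"x": -25, "y": 0, "z": 41, "spin": 0},
    {"x": -29, "y": 0, "z": 52.5, "spin": 0},
    {"x": -33, "y": 0, "z": 63.5, "spin": 0},
    {"x": -35, "y": 0, "z": 75.5, "spin": 0},
    {"x": -37, "y": 0, "z": 87.5, "spin": 0}
  ]
}}

```text
time_s: 30.45
ee_pos: [0.4724, 0.0509, 0.0933]
ee_rot: [[1.0, 0.02, 0.0], [0.02, -1.0, 0.003], [0.0, -0.003, -1.0]]
force: [-1.4, 5.0, 1.0]
grip_width: 0.203
finger_force: 31.3
```

```bash
python3 st.py .4728 .0509 .0916 1.2
```

```text
t 30.45 pos [0.4724 0.0509 0.0933] a 1.13 tilt [ 0.     0.003 -1.   ] q [0.01 0.26 2.09 0.   0.79 1.56] F [-1.4  5.   1. ] w 17.3 ff 31.3 0.025
delta mm [ 0.4 -0.   1.7] spin -0.01
```

>>> {"name": "servo_tool", "arguments": {
  "deltas": [
    {"x": 0, "y": 0, "z": 2, "spin": 0},
    {"x": 0, "y": 0, "z": 4, "spin": 0},
    {"x": 0, "y": 0, "z": 5, "spin": 0},
    {"x": 0, "y": 0, "z": 5, "spin": 0}
  ]
}}

```text
time_s: 30.85
ee_pos: [0.4725, 0.0509, 0.0917]
ee_rot: [[1.0, 0.02, -0.002], [0.02, -1.0, 0.003], [-0.002, -0.003, -1.0]]
force: [-11.9, 5.0, 26.0]
grip_width: 0.201
finger_force: 33.3
```

>>> {"name": "servo_tool", "arguments": {
  "deltas": [
    {"x": 0, "y": 0, "z": -3, "spin": 0},
    {"x": 0, "y": 0, "z": -3, "spin": 0},
    {"x": 0, "y": 0, "z": -3, "spin": 0},
    {"x": 0, "y": 0, "z": -3, "spin": 0},
    {"x": 0, "y": 0, "z": -3, "spin": 0}
  ],
  "claw": 45
}}

```text
time_s: 31.35
ee_pos: [0.4723, 0.0491, 0.0901]
ee_rot: [[1.0, 0.021, -0.0], [0.021, -1.0, -0.0], [-0.0, 0.0, -1.0]]
force: [-0.7, 0.1, 0.4]
grip_width: 0.526
finger_force: 0.0
```

>>> {"name": "servo_tool", "arguments": {
  "deltas": [
    {"x": 0, "y": 0, "z": -40, "spin": 0},
    {"x": 0, "y": 0, "z": -80, "spin": 0},
    {"x": 0, "y": 0, "z": -120, "spin": -1.4},
    {"x": 0, "y": 0, "z": -120, "spin": -2.8},
    {"x": 0, "y": 0, "z": -120, "spin": -4.2},
    {"x": 0, "y": 0, "z": -120, "spin": -5.6},
    {"x": 0, "y": 0, "z": -120, "spin": -7},
    {"x": 0, "y": 0, "z": -120, "spin": -8.4}
  ],
  "claw": 85
}}

```text
time_s: 32.15
ee_pos: [0.4721, 0.0491, 0.2099]
ee_rot: [[0.617, 0.787, -0.001], [0.787, -0.617, -0.0], [-0.0, -0.001, -1.0]]
force: [-0.5, 0.8, -0.1]
grip_width: 0.997
finger_force: 0.0
```

>>> {"name": "servo_tool", "arguments": {
  "deltas": [
    {"x": 0, "y": 0, "z": 0, "spin": -1.4},
    {"x": 0, "y": 0, "z": 0, "spin": -2.8},
    {"x": 0, "y": 0, "z": 0, "spin": -4.2},
    {"x": 0, "y": 0, "z": 0, "spin": -5.6},
    {"x": 0, "y": 0, "z": 0, "spin": -6.4},
    {"x": 0, "y": 0, "z": 0, "spin": -6.4},
    {"x": 0, "y": 0, "z": 0, "spin": -6.4}
  ]
}}

```text
time_s: 32.85
ee_pos: [0.4721, 0.0492, 0.21]
ee_rot: [[0.002, 1.0, -0.001], [1.0, -0.002, -0.0], [-0.0, -0.001, -1.0]]
force: [0.1, 0.4, 0.4]
grip_width: 0.996
finger_force: 0.0
```

```bash
python3 st.py .5073 .2823 .2 90; python3 - <<'E'
from h import *
S=optics.snapshot('side')
save('closed',cv2.resize(S['pixels'][130:330,190:370],None,fx=3,fy=3,interpolation=cv2.INTER_CUBIC))
E
```

```text
t 32.85 pos [0.4721 0.0492 0.21  ] a 89.88 tilt [-0.001 -0.    -1.   ] q [0.01 0.07 2.02 0.   1.05 0.01] F [0.1 0.4 0.4] w 85.1 ff 0.0 0.025
delta mm [233.2  34.7   9.9] spin -0.02
```

View pics/closed.png

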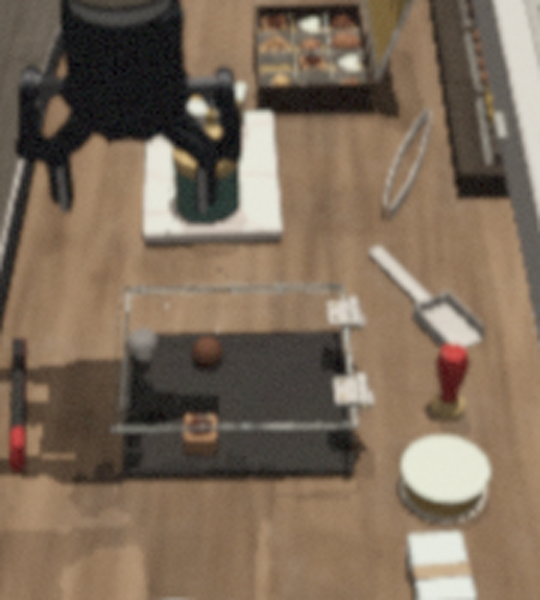

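>>> {"name": "servo_tool", "arguments": {
  "deltas": [
    {"x": 45, "y": 7, "z": 0, "spin": 0},
    {"x": 90, "y": 14, "z": 0, "spin": 0},
    {"x": 135, "y": 21, "z": 0, "spin": 0},
    {"x": 180, "y": 28, "z": 0, "spin": 0},
    {"x": 215, "y": 33, "z": 0, "spin": 0},
    {"x": 233, "y": 35, "z": 0, "spin": 0},
    {"x": 233, "y": 35, "z": 0, "spin": 0},
    {"x": 233, "y": 35, "z": 0, "spin": 0}
  ]
}}

```text
time_s: 33.7
ee_pos: [0.5069, 0.2815, 0.2098]
ee_rot: [[-0.0, 1.0, -0.001], [1.0, 0.0, -0.001], [-0.001, -0.001, -1.0]]
force: [0.1, 0.8, -0.7]
grip_width: 0.992
finger_force: 0.0
```

```bash
python3 st.py .5073 .2823 .0645 90
```

```text
t 33.7 pos [0.5069 0.2815 0.2098] a 90.01 tilt [-0.001 -0.001 -1.   ] q [ 0.43  0.27  1.78 -0.    1.09  0.43] F [ 0.1  0.8 -0.7] w 84.7 ff 0.0 0.025
delta mm [  1.    0.6 145.3] spin 0.0
```

>>> {"name": "servo_tool", "arguments": {
  "deltas": [
    {"x": 1, "y": 0, "z": 45, "spin": 0},
    {"x": 1, "y": 0, "z": 90, "spin": 0},
    {"x": 1, "y": 0, "z": 125, "spin": 0},
    {"x": 1, "y": 0, "z": 145, "spin": 0},
    {"x": 1, "y": 0, "z": 145, "spin": 0}
  ]
}}

```text
time_s: 34.2
ee_pos: [0.504, 0.2798, 0.0615]
ee_rot: [[0.002, 1.0, -0.008], [1.0, -0.002, -0.004], [-0.004, -0.008, -1.0]]
force: [-0.6, -0.6, -0.9]
grip_width: 0.993
finger_force: 0.0
```

>>> {"name": "servo_tool", "arguments": {
  "deltas": [
    {"x": 0, "y": 0, "z": 0, "spin": 0},
    {"x": 0, "y": 0, "z": 0, "spin": 0},
    {"x": 0, "y": 0, "z": 0, "spin": 0},
    {"x": 0, "y": 0, "z": 0, "spin": 0},
    {"x": 0, "y": 0, "z": 0, "spin": 0},
    {"x": 0, "y": 0, "z": 0, "spin": 0}
  ],
  "claw": 50,
  "newtons": 25
}}

```text
time_s: 34.8
ee_pos: [0.5089, 0.2835, 0.0673]
ee_rot: [[-0.0, 1.0, 0.003], [1.0, 0.0, 0.001], [0.001, 0.003, -1.0]]
force: [0.6, -2.6, 6.2]
grip_width: 0.69
finger_force: 27.6
```

>>> {"name": "servo_tool", "arguments": {
  "deltas": [
    {"x": 0, "y": 0, "z": -30, "spin": 0},
    {"x": 0, "y": 0, "z": -70, "spin": 0},
    {"x": 0, "y": 0, "z": -100, "spin": 0},
    {"x": -45, "y": 11, "z": -100, "spin": 0},
    {"x": -90, "y": 22, "z": -100, "spin": 0},
    {"x": -135, "y": 33, "z": -100, "spin": 0},
    {"x": -180, "y": 44, "z": -100, "spin": 0},
    {"x": -220, "y": 54, "z": -100, "spin": 0}
  ]
}}

```text
time_s: 35.6
ee_pos: [0.5611, 0.0615, 0.1652]
ee_rot: [[0.0, 1.0, -0.0], [1.0, -0.0, 0.0], [0.0, -0.0, -1.0]]
force: [-0.0, 0.2, -1.0]
grip_width: 0.687
finger_force: 28.1
```

>>> {"name": "servo_tool", "arguments": {
  "deltas": [
    {"x": -44, "y": 11, "z": 0, "spin": 0},
    {"x": -44, "y": 11, "z": 0, "spin": 0},
    {"x": -44, "y": 11, "z": 0, "spin": 0}
  ]
}}

```text
time_s: 35.9
ee_pos: [0.572, 0.0184, 0.165]
ee_rot: [[0.003, 1.0, -0.001], [1.0, -0.003, 0.001], [0.001, -0.001, -1.0]]
force: [-0.1, 0.3, -1.8]
grip_width: 0.691
finger_force: 28.1
```

```bash
python3 st.py .5725 .0185 .107 90; python3 - <<'E'
from h import *
T=optics.snapshot('top')
for r in spotter.regions_of(T,'cocoa_tin'): print(r['p'],r['box'])
E
```

```text
t 35.9 pos [0.572  0.0184 0.165 ] a 89.84 tilt [-0.001  0.001 -1.   ] q [-0.04  0.31  1.83  0.    1.   -0.04] F [-0.1  0.3 -1.8] w 59.0 ff 28.1 0.025
delta mm [ 0.   0.6 58. ] spin -0.03
```

>>> {"name": "servo_tool", "arguments": {
  "deltas": [
    {"x": 0, "y": 0, "z": 30, "spin": 0},
    {"x": 0, "y": 0, "z": 50, "spin": 0},
    {"x": 0, "y": 0, "z": 56, "spin": 0},
    {"x": 0, "y": 0, "z": 57, "spin": 0},
    {"x": 0, "y": 0, "z": 57, "spin": 0}
  ]
}}

```text
time_s: 36.5
ee_pos: [0.5724, 0.0206, 0.1086]
ee_rot: [[-0.002, 1.0, 0.001], [1.0, 0.002, 0.0], [0.0, 0.001, -1.0]]
force: [-0.8, 0.1, -1.2]
grip_width: 0.692
finger_force: 28.2
```

>>> {"name": "servo_tool", "arguments": {
  "deltas": [
    {"x": 0, "y": 0, "z": 1, "spin": 0},
    {"x": 0, "y": 0, "z": 1.5, "spin": 0},
    {"x": 0, "y": 0, "z": 1.5, "spin": 0}
  ]
}}

```text
time_s: 36.8
ee_pos: [0.5728, 0.0202, 0.1084]
ee_rot: [[-0.0, 1.0, 0.001], [1.0, 0.0, 0.001], [0.001, 0.001, -1.0]]
force: [-1.7, 2.4, 5.1]
grip_width: 0.689
finger_force: 28.5
```

>>> {"name": "servo_tool", "arguments": {
  "deltas": [
    {"x": 0, "y": 0, "z": 0, "spin": 0},
    {"x": 0, "y": 0, "z": 0, "spin": 0},
    {"x": 0, "y": 0, "z": 0, "spin": 0},
    {"x": 0, "y": 0, "z": 0, "spin": 0},
    {"x": 0, "y": 0, "z": 0, "spin": 0}
  ],
  "claw": 85
}}

```text
time_s: 37.3
ee_pos: [0.5723, 0.0192, 0.1066]
ee_rot: [[0.0, 1.0, -0.0], [1.0, -0.0, -0.0], [-0.0, -0.0, -1.0]]
force: [0.3, 0.1, -1.1]
grip_width: 0.994
finger_force: 0.0
```

>>> {"name": "servo_tool", "arguments": {
  "deltas": [
    {"x": 0, "y": 0, "z": -35, "spin": 0},
    {"x": 0, "y": 0, "z": -70, "spin": 0},
    {"x": 0, "y": 0, "z": -100, "spin": 0},
    {"x": 40, "y": -7, "z": -100, "spin": 0},
    {"x": 80, "y": -14, "z": -100, "spin": 0},
    {"x": 120, "y": -21, "z": -100, "spin": 0.5},
    {"x": 160, "y": -28, "z": -100, "spin": 1},
    {"x": 200, "y": -35, "z": -100, "spin": 1.43}
  ]
}}

```text
time_s: 38.1
ee_pos: [0.5369, 0.2206, 0.2068]
ee_rot: [[0.152, 0.988, 0.0], [0.988, -0.152, 0.0], [0.0, 0.0, -1.0]]
force: [0.5, 0.4, -0.4]
grip_width: 0.998
finger_force: 0.0
```

```bash
python3 st.py .5082 .3843 .21 81.4
```

```text
t 38.1 pos [0.5369 0.2206 0.2068] a 81.28 tilt [ 0.  0. -1.] q [ 0.31  0.27  1.78 -0.    1.08  0.47] F [ 0.5  0.4 -0.4] w 85.2 ff 0.0 0.025
delta mm [157.5 -53.2  -3.2] spin -0.02
```

>>> {"name": "servo_tool", "arguments": {
  "deltas": [
    {"x": 45, "y": -15, "z": 0, "spin": 0},
    {"x": 90, "y": -30, "z": 0, "spin": 0},
    {"x": 130, "y": -44, "z": 0, "spin": 0},
    {"x": 157, "y": -53, "z": 0, "spin": 0},
    {"x": 157, "y": -53, "z": 0, "spin": 0},
    {"x": 157, "y": -53, "z": 0, "spin": 0}
  ]
}}

```text
time_s: 38.7
ee_pos: [0.5079, 0.3826, 0.2063]
ee_rot: [[0.148, 0.989, -0.0], [0.989, -0.148, -0.001], [-0.001, -0.0, -1.0]]
force: [-1.5, -1.6, -0.5]
grip_width: 0.997
finger_force: 0.0
```

```bash
python3 st.py .5082 .3843 .0492 81.4
```

```text
t 38.7 pos [0.5079 0.3826 0.2063] a 81.52 tilt [-0.    -0.001 -1.   ] q [ 0.58  0.38  1.65 -0.    1.12  0.73] F [-1.5 -1.6 -0.5] w 85.1 ff 0.0 0.025
delta mm [1.900e+00 1.000e-01 1.571e+02] spin 0.02
```

>>> {"name": "servo_tool", "arguments": {
  "deltas": [
    {"x": 2, "y": 0, "z": 45, "spin": 0},
    {"x": 2, "y": 0, "z": 90, "spin": 0},
    {"x": 2, "y": 0, "z": 130, "spin": 0},
    {"x": 2, "y": 0, "z": 155, "spin": 0},
    {"x": 2, "y": 0, "z": 157, "spin": 0},
    {"x": 2, "y": 0, "z": 157, "spin": 0}
  ]
}}

```text
time_s: 39.3
ee_pos: [0.5088, 0.383, 0.0494]
ee_rot: [[0.151, 0.989, -0.001], [0.989, -0.151, -0.001], [-0.001, -0.001, -1.0]]
force: [-0.2, 0.6, 0.6]
grip_width: 0.995
finger_force: 0.0
```

>>> {"name": "servo_tool", "arguments": {
  "deltas": [
    {"x": 0, "y": 0, "z": 0, "spin": 0},
    {"x": 0, "y": 0, "z": 0, "spin": 0},
    {"x": 0, "y": 0, "z": 0, "spin": 0},
    {"x": 0, "y": 0, "z": 0, "spin": 0},
    {"x": 0, "y": 0, "z": 0, "spin": 0},
    {"x": 0, "y": 0, "z": 0, "spin": 0},
    {"x": 0, "y": 0, "z": 0, "spin": 0}
  ],
  "claw": 45,
  "newtons": 22
}}

```text
time_s: 40.0
ee_pos: [0.5103, 0.3853, 0.0524]
ee_rot: [[0.149, 0.989, 0.004], [0.989, -0.149, 0.002], [0.002, 0.003, -1.0]]
force: [0.4, -0.9, 6.4]
grip_width: 0.632
finger_force: 24.7
```

>>> {"name": "servo_tool", "arguments": {
  "deltas": [
    {"x": 0, "y": 0, "z": -40, "spin": 0},
    {"x": 0, "y": 0, "z": -80, "spin": 0},
    {"x": 0, "y": 0, "z": -105, "spin": 0},
    {"x": -40, "y": 16, "z": -105, "spin": 0},
    {"x": -80, "y": 32, "z": -105, "spin": 0},
    {"x": -120, "y": 48, "z": -105, "spin": 0},
    {"x": -160, "y": 64, "z": -105, "spin": 0},
    {"x": -200, "y": 80, "z": -105, "spin": 0}
  ]
}}

```text
time_s: 40.8
ee_pos: [0.5578, 0.1732, 0.1551]
ee_rot: [[0.149, 0.989, 0.0], [0.989, -0.149, 0.0], [0.0, 0.0, -1.0]]
force: [1.2, -0.4, -0.5]
grip_width: 0.634
finger_force: 24.1
```

>>> {"name": "servo_tool", "arguments": {
  "deltas": [
    {"x": -40, "y": 16, "z": 0, "spin": 0},
    {"x": -70, "y": 28, "z": 0, "spin": 0},
    {"x": -85, "y": 34, "z": 0, "spin": 0},
    {"x": -85, "y": 34, "z": 0, "spin": 0},
    {"x": -85, "y": 34, "z": 0, "spin": 0}
  ]
}}

```text
time_s: 41.3
ee_pos: [0.5785, 0.0862, 0.1548]
ee_rot: [[0.15, 0.989, -0.0], [0.989, -0.15, 0.001], [0.001, -0.001, -1.0]]
force: [-0.2, 0.3, -1.2]
grip_width: 0.633
finger_force: 24.1
```

```bash
python3 st.py .579 .0855 .093 81.4
```

```text
t 41.3 pos [0.5785 0.0862 0.1548] a 81.39 tilt [-0.     0.001 -1.   ] q [0.07 0.35 1.81 0.   0.99 0.22] F [-0.2  0.3 -1.2] w 54.1 ff 24.1 0.025
delta mm [-0.7  0.6 61.8] spin -0.0
```

>>> {"name": "servo_tool", "arguments": {
  "deltas": [
    {"x": 0, "y": 0, "z": 30, "spin": 0},
    {"x": 0, "y": 0, "z": 52, "spin": 0},
    {"x": 0, "y": 0, "z": 59, "spin": 0},
    {"x": 0, "y": 0, "z": 61, "spin": 0},
    {"x": 0, "y": 0, "z": 61, "spin": 0}
  ]
}}

```text
time_s: 41.8
ee_pos: [0.5789, 0.0868, 0.094]
ee_rot: [[0.148, 0.989, 0.0], [0.989, -0.148, 0.0], [0.0, 0.0, -1.0]]
force: [0.6, 0.7, 0.2]
grip_width: 0.635
finger_force: 24.3
```

>>> {"name": "servo_tool", "arguments": {
  "deltas": [
    {"x": 0, "y": 0, "z": 1, "spin": 0},
    {"x": 0, "y": 0, "z": 1.5, "spin": 0},
    {"x": 0, "y": 0, "z": 1.5, "spin": 0}
  ]
}}

```text
time_s: 42.1
ee_pos: [0.5796, 0.0861, 0.0934]
ee_rot: [[0.15, 0.989, 0.002], [0.989, -0.15, 0.001], [0.001, 0.002, -1.0]]
force: [-0.8, 1.3, 4.1]
grip_width: 0.635
finger_force: 24.9
```

Contact on the lid; release and retreat upward, then to the right.

>>> {"name": "servo_tool", "arguments": {
  "deltas": [
    {"x": 0, "y": 0, "z": 0, "spin": 0},
    {"x": 0, "y": 0, "z": 0, "spin": 0},
    {"x": 0, "y": 0, "z": 0, "spin": 0},
    {"x": 0, "y": 0, "z": 0, "spin": 0},
    {"x": 0, "y": 0, "z": 0, "spin": 0},
    {"x": 0, "y": 0, "z": 0, "spin": 0}
  ],
  "claw": 85
}}

```text
time_s: 42.7
ee_pos: [0.5787, 0.0855, 0.0922]
ee_rot: [[0.149, 0.989, -0.0], [0.989, -0.149, -0.0], [-0.0, -0.0, -1.0]]
force: [-0.1, -0.2, 0.2]
grip_width: 0.994
finger_force: 0.0
```

>>> {"name": "servo_tool", "arguments": {
  "deltas": [
    {"x": 0, "y": 0, "z": -35, "spin": 0},
    {"x": 0, "y": 0, "z": -70, "spin": 0},
    {"x": 0, "y": 0, "z": -110, "spin": 0},
    {"x": 0, "y": 0, "z": -150, "spin": 0},
    {"x": 50, "y": -50, "z": -150, "spin": 0},
    {"x": 85, "y": -85, "z": -150, "spin": 0},
    {"x": 120, "y": -120, "z": -150, "spin": 0},
    {"x": 155, "y": -155, "z": -150, "spin": 0}
  ]
}}

```text
time_s: 43.5
ee_pos: [0.4589, 0.2476, 0.2426]
ee_rot: [[0.15, 0.989, 0.001], [0.989, -0.15, 0.0], [0.001, 0.001, -1.0]]
force: [1.2, 1.2, 0.1]
grip_width: 0.997
finger_force: 0.0
```

>>> {"name": "servo_tool", "arguments": {
  "deltas": [
    {"x": 40, "y": -30, "z": 0, "spin": 0},
    {"x": 80, "y": -60, "z": 0, "spin": 0},
    {"x": 120, "y": -60, "z": 0, "spin": 0},
    {"x": 120, "y": -60, "z": 0, "spin": 0},
    {"x": 120, "y": -60, "z": 0, "spin": 0}
  ]
}}

```text
time_s: 44.0
ee_pos: [0.4183, 0.3745, 0.242]
ee_rot: [[0.147, 0.989, -0.0], [0.989, -0.147, -0.001], [-0.001, -0.0, -1.0]]
force: [-0.8, 0.3, 0.5]
grip_width: 0.995
finger_force: 0.0
```

```bash
python3 st.py; python3 - <<'E'
from h import *
S=optics.snapshot('side');T=optics.snapshot('top')
a=T['pixels'][170:270,260:460]; a0=cv2.cvtColor(cv2.imread('pics/top0.png'),cv2.COLOR_BGR2RGB)[170:270,260:460]
b=S['pixels'][200:400,180:340]; b0=cv2.cvtColor(cv2.imread('pics/side0.png'),cv2.COLOR_BGR2RGB)[200:400,180:340]
r=lambda x,f:cv2.resize(x,None,fx=f,fy=f,interpolation=cv2.INTER_CUBIC)
A=np.hstack([r(a0,2),r(a,2)]); B=np.hstack([r(b0,2),r(b,2)]); o=np.zeros((600,800,3),np.uint8); o[:200]=A; o[200:600,:640]=B; save('final',o)
E
```

```text
t 44.0 pos [0.4183 0.3745 0.242 ] a 81.53 tilt [-0.    -0.001 -1.   ] q [ 0.65  0.2   1.8  -0.    1.14  0.8 ] F [-0.8  0.3  0.5] w 85.0 ff 0.0 0.025
```

View pics/final.png

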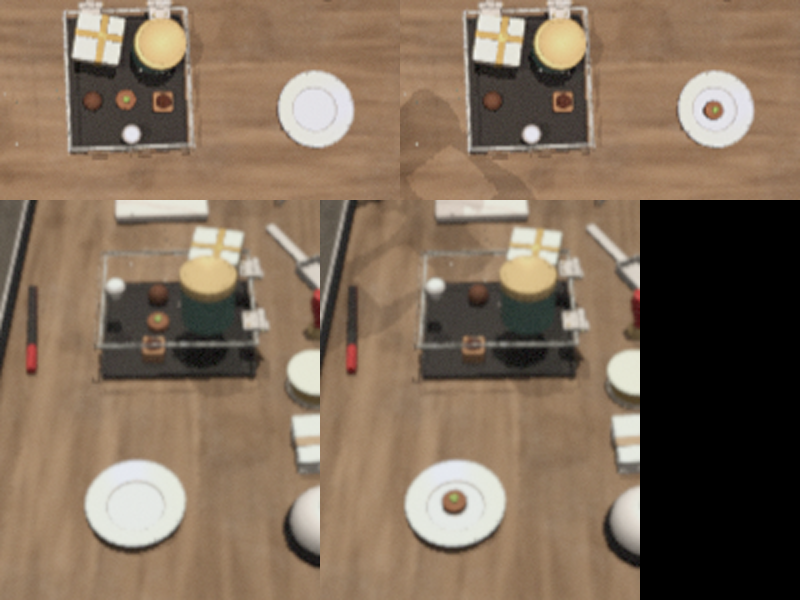

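The before and after views match: tin (560,44) and gift box (499,40) are back on their spots, the lid is closed, and the green praline is in the middle of the dish (714,110).

```bash
python3 -c "
from workcell import robot; print(robot.job_done())"
```

```text
the job is handed in; nothing more can be done
None
```

I handed the job in at about 44 s: the green praline is right way up in the middle of the dish, the lid is closed, and the tin and gift box are back on their spots. I checked this by comparing before and after pictures; the hand-in returned no verdict.

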